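Load coated panels face down on the condensation tester

TASK

Lay every coated wood panel on the condensation tester with its painted face down, each centred over an opening of its own and lined up with it; the slotted turning stand may be used to set a panel on edge and take a fresh grip. Turn the timer knob until its white line points at the small steel tab on the dial rim. Only when the panels are on and the timer is set, swing the valve lever a quarter turn to fully open, and leave the stopwatch, dropper bottle and brass weight where they stand.

Things in the scene. Friction and masses are not known exactly. Their poses are not given: they have to be found in the camera images.
- panel_1: hardwood test panel (one of up to three alike), a slab 50 x 90 x 12 mm, about 50 g. One large face (+z) carries a smooth grey paint film with a narrow bare margin; the other (-z, origin at its centre) is bare wood with two small dark dots. x runs along the 50 mm width, y along the 90 mm length. Starts flat on the bench, painted face up. May be absent (None)
- panel_2: hardwood test panel (one of up to three alike), a slab 50 x 90 x 12 mm, about 50 g. One large face (+z) carries a smooth grey paint film with a narrow bare margin; the other (-z, origin at its centre) is bare wood with two small dark dots. x runs along the 50 mm width, y along the 90 mm length. Starts flat on the bench, painted face up. May be absent (None)
- panel_3: hardwood test panel (one of up to three alike), a slab 50 x 90 x 12 mm, about 50 g. One large face (+z) carries a smooth grey paint film with a narrow bare margin; the other (-z, origin at its centre) is bare wood with two small dark dots. x runs along the 50 mm width, y along the 90 mm length. Starts flat on the bench, painted face up. May be absent (None)
- panel_1_mid (a point): centre of the slab of panel_1 (6 mm from each large face), same axes as the panel
- panel_2_mid (a point): centre of the slab of panel_2 (6 mm from each large face), same axes as the panel
- panel_3_mid (a point): centre of the slab of panel_3 (6 mm from each large face), same axes as the panel
- tester: condensation tester, a fixed flat-topped aluminium bed 160 x 380 mm and 32 mm high with three rectangular openings in its top, in a row along its long side; origin at the centre of its underside, x along its 160 mm depth, y along the row, z up
- opening_1 (a point): centre of opening 1 in the tester's flat top surface, 32 mm above the bench; 56 mm (tester x) by 24 mm (tester y); neighbours are 120 mm apart; a panel covers it with its length along the tester's x
- opening_2 (a point): centre of opening 2 in the tester's flat top surface, 32 mm above the bench; 56 mm (tester x) by 24 mm (tester y); neighbours are 120 mm apart; a panel covers it with its length along the tester's x
- opening_3 (a point): centre of opening 3 in the tester's flat top surface, 32 mm above the bench; 56 mm (tester x) by 24 mm (tester y); neighbours are 120 mm apart; a panel covers it with its length along the tester's x
- stand: turning stand, fixed: base plate 90 x 100 x 8 mm with a slot between two upright cheeks; origin at the centre of its underside. The slot is 44 mm long along stand x, open at both ends, 15 mm wide (stand y), flared at the mouth, its lips about 32 mm above its floor. A panel put in on a 50 mm edge, width along stand x, stands there upright, middle 53 mm above the bench
- slot (a point): centre of the slot's floor, 8 mm above the bench, same axes as the stand
- supply: vapour supply unit, white box 120 x 130 mm and 48 mm high with the timer dial on top, and from its right (-y) side a pipe with a ball valve; origin at the centre of the box's underside, z up. The pipe runs along its -y, axis 32 mm above the bench, its end 170 mm from the origin
- timer (a joint): angle of the timer knob about the vertical, 0 to 4 rad, counter-clockwise from above positive; at 0 the white line points along the supply unit's +x. It stays where it is left (friction 0.03 N m)
- timer_grip (a point): on the knob's axis at the height to grip, 75 mm above the bench; the knob's grip is a bar 46 mm long, 12 mm wide, its top 85 mm above the bench, lying along the white line; x of this point points along the line
- timer_mark (a point): point on the white line 20 mm from the knob's axis
- tab (a joint): angle of the small steel tab on the dial rim about the knob's axis, same zero and sense as joint timer: the timer is set when both values are equal
- tab_mark (a point): point 20 mm from the knob's axis in the direction of the tab
- valve (a joint): angle of the valve lever about the vertical, 0 = closed (lever points along the supply unit's -x, across the pipe), grows counter-clockwise from above to 1.571 = fully open stop (lever points along the unit's -y, in line with the pipe); friction 0.1 N m, stays where it is left
- valve_grip (a point): middle of the black grip of the flat valve lever, 66 mm from its pivot, 73 mm above the bench; the lever is 12 mm wide, 10 mm thick and ends 90 mm from the pivot; x of this point points along the lever to the pivot
- valve_pivot (a point): on the lever's vertical axis at the lever's height, 73 mm above the bench
- stopwatch: round black stopwatch, 62 x 68 x 20 mm, bystander; origin at the centre of its underside
- dropper_bottle: small dropper bottle with a red cap, 32 x 33 x 54 mm, bystander; origin at the centre of its underside
- weight: brass knob weight, 30 mm across, 40 mm tall, bystander; origin at the centre of its underside
Not all that is in view belongs to the job. What is shaped like the panel_3 but red is not meant.

How it is judged:
By the outcome, as a careful person would: the job done as asked, in the order asked, and still so for the second after the job is handed in, with the robot touching nothing.
Of panel_1, panel_2, panel_3 only 2 to 3 are there at a start; the rules pass over those that are not, and their reading is None.
At some moment in a run one of panel_1, panel_2, panel_3 may be knocked a few centimetres aside while the robot is not near it.
It also fails if it takes over 210 s, if anything falls off the work surface, if the arm or the gripper's body presses on something with over 40 N, if the wrist force passes 120 N, or if a joint passes its speed limit or range.

ROBOT

A 6-joint arm with a two-finger parallel gripper is mounted at the origin on a cart in front of the work surface, level with it; the furniture and walls round the work are solid. World frame = base frame: x ahead of the robot, y to its left, z up, the work surface at z = 0. Lengths are in m, angles in rad, forces in N, time in s.
With the tool pointing down it reaches from about 0.35 to 0.975 m from the base axis. Payload 4.9 kg.
Tool frame: the origin (TCP) lies at the very end of the fingers, on their centre line; the grasp point (between the pads) lies 19 mm behind it (pinch_z is the distance from the TCP to the grasp point, in m); z points along the fingers, y is the line along which they close (so a half turn about z gives the same grasp; the last joint's range is limited). The gripper opens to 85 mm and grips with 20 to 120 N. Pads are 22 mm wide; open, the fingers measure 114 mm over their backs; the gripper's body (76 mm by 85 mm) begins 54 mm behind the grasp point. The pads swing forward as they close: fully open they stand 13 mm farther back than shut.
Start: joints at [-1.377, 0.053, 1.613, -0, 1.476, -0.119], TCP at [0.192, -0.595, 0.231] pointing down, gripper open.
Joint ranges: [-3.01, 3.01], [-1.01, 2.22], [0.06, 2.58], [-1.02, 4.17], [0.09, 2.62], [-3.14, 3.14]. Speed limits (rad/s): [2.57, 2.57, 3.14, 3.14, 3.14, 3.14].

INTERFACE

Orientations are given as a unit quaternion [w, x, y, z].
In Python, from plant import * gives the robot as it stands. The module is installed in compiled form; this text tells all that it offers.
- The arm moves only by the tool play_rows, never from a script. Its arguments are lists of equal length, an entry for each row: "linear": the shift along the world's x, y, z in m, a list of three; "turn": the turn about the world's z in degrees. A call has 1 to 8 rows; each row shifts and turns the commanded pose from where the row before left it; what a row does not reach is not made up. A row lasts 1/8 s, in which the tool goes at most 62.5 mm and 10.7 degrees, less where a joint would pass 70% of its speed; a pose out of reach is approached as far as the arm can. A call is refused whole if a number of a shift passes 0.0625 or a number of a turn 10.7, either way. A call with a gripper value outside its range is refused whole. "hand" is the finger opening in m, from 0 to 0.0854, set as the call begins (left out, the last holds). The fingers move at their own pace and stop on an object; the grip force is fixed at half the most. Time passes only in rows, so rows that do not move let the fingers close. It gives the time, the measured TCP pose, the force, the opening and the grip force at its end, in the units of the state.
- state(): the state, without advancing time (a new reading comes with each control period).
- grab_frame(name): name is "side" or "top"; returns the picture (480x640x3 uint8, red, green, blue); there is no depth.
- camera_info(name): a dict with "camera_matrix" (3x3 intrinsics, pixels), "origin" and "attitude" of the camera in the world. Camera axes: x right, y down, z forward; pixel columns grow to the right and rows downward; lengths in m; the calibration is good to about 2 mm. A picture is of the moment at which its call begins. camera_info takes no time and is no camera call.
- job_done(): hands the job in; it is judged then, once.
Trained networks look in the newest picture that a camera, given by its name, has taken for a name from the list of things; names that differ only in an ending like _2 or _b are one class to them, and where a whole thing is asked for, a point or a joint stands for the part that bears it (a point fixed in the world has none). Each returns a list of dicts, best first, with "p" (0 to 1); they miss things now and then, are a little off and sometimes report something else, mostly with a low value. They report only what shows in the picture. A call takes as long as a camera call. They do not tell look-alikes from the thing itself.
- trace(camera, thing): "region" (480x640 bool, what is visible of it) and "location" ([column, row] in pixels, amid what is visible of it).
The state is a dict: "time": time; "joint_pos": joint angles; "joint_vel": joint speeds; "joint_efforts": joint torques, N m; "tool_pos": TCP position; "tool_rot": TCP orientation; "contact_force": force on the tool from outside, world axes, zero at the start; "ft_torque": the same for the moment, N m; "gripper_width": opening from 0.0 (shut) to 1.0 (fully open); "grasp_force": force on a finger pad.
Only numpy, scipy, OpenCV 4.12 (cv2) and the standard library are available. Lean on these libraries where they do the work, as an engineer would, in place of code of your own. Each camera call takes 0.05 s, during which the arm holds its last target. There are 200 camera calls.

## Working session

There is one attempt and no reset: what is moved stays moved. The work goes in short steps, Python scripts to look and compute and a tool call to move; the robot and the scene stay as the last step left them, time stands still between calls to the robot, and variables do not carry over. Pictures are saved under pics/ and viewed, at most 14 in all, crops included, and the job is handed in when it is done.

Besides the shell and the picture viewer there is one more tool, called as a command line: name --pt "numbers of a row" for each row, then --argument value for the rest. play_rows: Moves the arm, as the interface text tells. Its arguments: {"type":"object","properties":{"linear":{"type":"array","items":{"type":"array","items":{"type":"number"}}},"turn":{"type":"array","items":{"type":"number"}},"hand":{"type":"number"}},"required":["linear","turn"]}

```bash
mkdir -p pics; ls; cat > h.py <<'E'
from plant import *
import numpy as np, cv2
from scipy.spatial.transform import Rotation as R
def q2m(q): q=np.array(q,float); return R.from_quat(np.r_[q[1:],q[0]]).as_matrix() if q.size==4 else q.reshape(3,3)
def cam(n):
    c=camera_info(n); return np.array(c["camera_matrix"]),np.array(c["origin"]),q2m(c["attitude"])
def px2w(n,uv,z):
    K,o,A=cam(n); d=A@np.linalg.inv(K)@np.array([uv[0],uv[1],1.]); return o+d*(z-o[2])/d[2]
def w2px(n,p):
    K,o,A=cam(n); v=K@(A.T@(np.array(p)-o)); return v[:2]/v[2]
def ray(n,uv):
    K,o,A=cam(n); d=A@np.linalg.inv(K)@np.array([uv[0],uv[1],1.]); return o,d/np.linalg.norm(d)
def tri(a,b):
    (o1,d1),(o2,d2)=ray("top",a),ray("side",b)
    s=np.linalg.lstsq(np.c_[d1,-d2],o2-o1,rcond=None)[0]
    return (o1+s[0]*d1+o2+s[1]*d2)/2, np.linalg.norm(o1+s[0]*d1-o2-s[1]*d2)
def save(n,f,crop=None,scale=1):
    im=grab_frame(n)[:,:,::-1]
    if crop: x0,y0,x1,y1=crop; im=im[y0:y1,x0:x1]
    cv2.imwrite("pics/"+f,cv2.resize(im,None,fx=scale,fy=scale,interpolation=cv2.INTER_CUBIC))
E
python3 - <<'E'
from h import *
np.set_printoptions(precision=3,suppress=True)
for n in("top","side"):
    print(n,*cam(n)); save(n,n+"0.png")
s=state();print(s["time"],s["tool_pos"],s["tool_rot"],s["gripper_width"])
E
```

```text
pics
top [[615.151   0.    316.368]
 [  0.    615.151 243.182]
 [  0.      0.      1.   ]] [0.319 0.033 1.37 ] [[ 0.028 -0.977  0.211]
 [-1.    -0.027  0.009]
 [-0.003 -0.211 -0.977]]
side [[463.685   0.    321.941]
 [  0.    463.685 244.313]
 [  0.      0.      1.   ]] [0.404 0.92  0.512] [[-0.981 -0.103  0.162]
 [-0.191  0.426 -0.884]
 [ 0.022 -0.899 -0.438]]
0.1 [ 0.192 -0.594  0.23 ] [-0.001  0.988  0.156 -0.   ] 0.9987353267851972
```

View pics/top0.png

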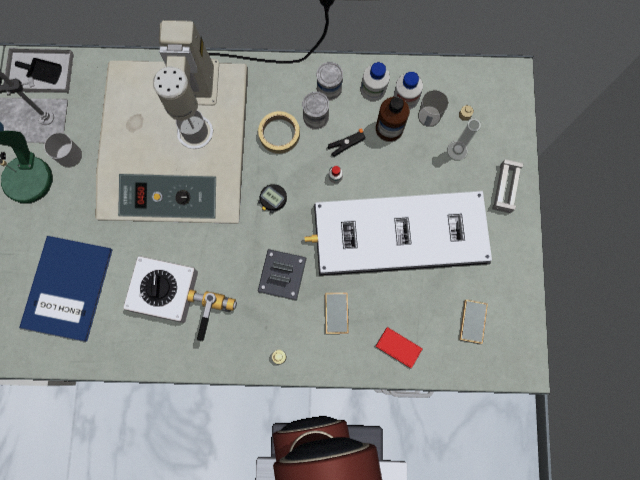

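View pics/side0.png

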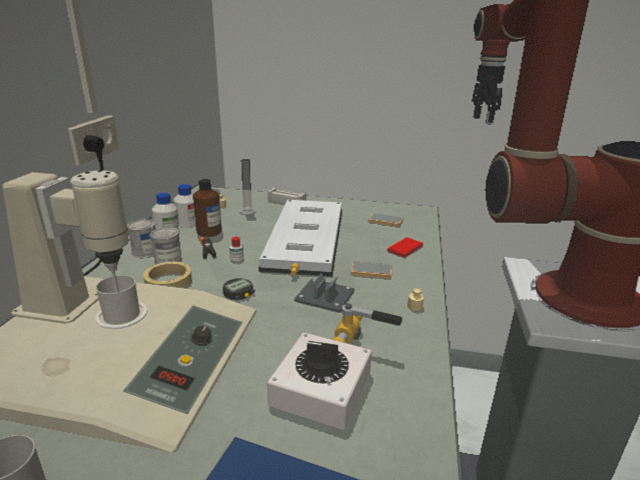

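Top view: grey-faced panels at (337,313) and (474,321); the red decoy at (399,347) and the grey stapler-like thing at (508,185) are not wanted. The tester is at (403,232), the stand at (282,273), the supply at (160,288), the lever at (204,325), the stopwatch at (272,197), the dropper at (336,173) and the weight at (278,357).

```bash
python3 - <<'E'
from h import *
np.set_printoptions(precision=4,suppress=True)
im=grab_frame("top"); grab_frame("side")
cv2.imwrite("pics/crop1.png",cv2.resize(im[180:380,120:520,::-1],None,fx=2,fy=2,interpolation=cv2.INTER_CUBIC))
def show(th,z,minp=0.3):
    rs=trace("top",th); ss=trace("side",th)
    for r in rs:
        if r["p"]<minp: continue
        m=r["region"].astype(np.uint8); c=max(cv2.findContours(m,0,2)[0],key=cv2.contourArea)[:,0,:]
        w=np.array([px2w("top",p,z)[:2] for p in c])*1000
        b=cv2.minAreaRect(w.astype(np.float32)); print(th,round(r["p"],2),r["location"],"rect",np.round(b[0],1),np.round(b[1],1),round(b[2],1), im[r["region"]].mean(0).round())
        for s in ss:
            if s["p"]>minp:
                t,e=tri(r["location"],s["location"])
                if e<.02: print("   tri",t,round(e,4),s["location"])
for th,z in(("panel_1",.012),("tester",.032),("stand",.008),("supply",.048),("timer",.075),("valve_grip",.073),("stopwatch",.02),("dropper_bottle",.05),("weight",.03)): show(th,z)
E
```

```text
panel_1 0.87 [472.3, 323.4] rect [ 446.6 -303.3] [53.2 92. ] 80.8 [152. 153. 146.]
   tri [ 0.443  -0.3051 -0.0001] 0.0004 [387.1, 221.0]
panel_1 0.86 [398.5, 347.6] rect [ 385.8 -140.3] [93.8 53.2] 60.7 [194.  57.  55.]
   tri [ 0.3862 -0.1409  0.0075] 0.0026 [405.4, 245.4]
panel_1 0.81 [337.4, 311.9] rect [455.4  -3.3] [90.9 49.6] 2.8 [153. 154. 148.]
   tri [ 0.4603 -0.0058  0.0044] 0.0018 [370.5, 268.8]
   tri [ 0.4402 -0.0022  0.1271] 0.0131 [387.1, 221.0]
tester 0.67 [338.7, 312.9] rect [454.3  -2.8] [87.4 48.9] 2.8 [153. 155. 149.]
tester 0.34 [156.8, 283.2] rect [499.1 390.9] [50.2 51.3] 67.6 [31. 31. 34.]
stand 0.69 [281.5, 274.0] rect [539. 120.] [87.2 99.4] 79.7 [77. 79. 85.]
   tri [0.5409 0.1216 0.0041] 0.0001 [325.6, 294.0]
supply 0.9 [167.0, 293.6] rect [478.3 337.4] [241.1 137.1] 69.6 [146. 144. 144.]
   tri [0.4909 0.372  0.019 ] 0.0063 [325.8, 373.8]
timer 0.85 [154.6, 286.9] rect [493.2 378.9] [47.7 45.8] 65.6 [32. 32. 34.]
   tri [0.4965 0.3873 0.0674] 0.0024 [322.3, 355.0]
valve_grip 0.66 [401.8, 232.2] rect [ 626.2 -128.3] [167.  397.5] 5.6 [193. 195. 202.]
valv
[... 163 characters left out ...]
ct [529.  116.4] [86.2 95.1] 79.7 [77. 79. 85.]
stopwatch 0.73 [473.0, 320.6] rect [ 446.4 -302.6] [51.  88.7] 81.7 [154. 155. 149.]
stopwatch 0.64 [268.3, 196.4] rect [712.2 148.2] [59.7 62.1] 48.0 [86. 90. 84.]
   tri [0.7179 0.1583 0.0131] 0.0018 [237.3, 289.3]
stopwatch 0.57 [278.5, 359.3] rect [358.  120.8] [27.6 30.4] 1.6 [191. 188. 151.]
dropper_bottle 0.59 [334.6, 176.1] rect [761.    6.2] [40.1 29.2] 1.4 [126.  92.  90.]
   tri [0.775  0.009  0.0224] 0.0124 [233.3, 249.3]
dropper_bottle 0.51 [205.4, 320.6] rect [436. 276.] [ 20.5 100.9] 81.2 [91. 92. 94.]
weight 0.66 [276.6, 357.0] rect [357.7 119.1] [27.4 28. ] 1.6 [195. 191. 153.]
   tri [0.3615 0.1239 0.0142] 0.009 [412.5, 300.8]
```

View pics/crop1.png

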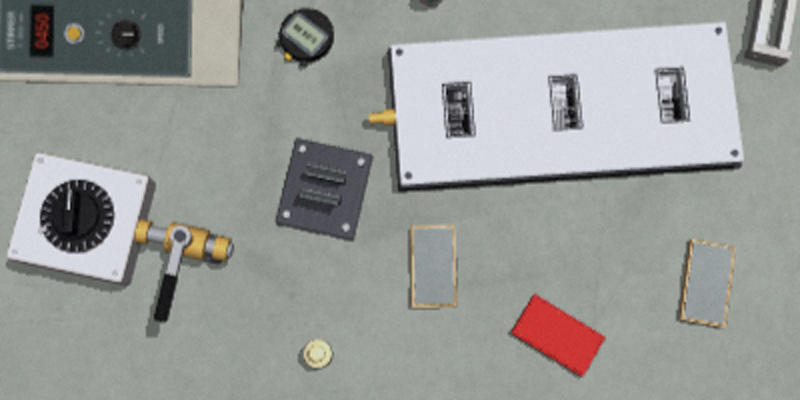

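```bash
cat >> h.py <<'E'
def rect(n,mask,z):
    c=max(cv2.findContours(mask.astype(np.uint8),0,2)[0],key=cv2.contourArea)[:,0,:]
    w=np.array([px2w(n,p,z)[:2] for p in c])*1000
    return cv2.minAreaRect(w.astype(np.float32)), w
E
python3 - <<'E'
from h import *
im=grab_frame("top"); side=grab_frame("side")
g=im.min(2)
m=np.zeros(g.shape,bool); m[185:280,300:500]=g[185:280,300:500]>165
m=cv2.morphologyEx(m.astype(np.uint8),cv2.MORPH_OPEN,np.ones((3,3)))
print("tester",rect("top",m,.032)[0])
# openings: dark blobs inside
t=cv2.fillPoly(np.zeros(g.shape,np.uint8),[cv2.convexHull(max(cv2.findContours(m,0,2)[0],key=cv2.contourArea))],1)
h=cv2.morphologyEx(((t>0)&(g<160)).astype(np.uint8),cv2.MORPH_CLOSE,np.ones((5,5)))
n,l,st,ce=cv2.connectedComponentsWithStats(h)
for i in range(1,n):
    if st[i,4]>100: print("open",ce[i].round(1),np.round(rect("top",l==i,.032)[0][0],1),np.round(rect("top",l==i,.032)[0][1:][0],1))
# panels: grey paint + wood
for c in((337,313),(473,321)):
    x,y=c; r=trace("top","panel_1")
for r in r: print(r["location"],rect("top",r["region"],.012)[0])
cv2.imwrite("pics/crop2.png",np.hstack([cv2.resize(im[240:310,250:330,::-1],(400,350),interpolation=2),cv2.resize(im[255:325,120:200,::-1],(400,350),interpolation=2)]))
cv2.imwrite("pics/crop3.png",cv2.resize(side[260:440,250:410,::-1],None,fx=3.3,fy=3.3,interpolation=2))
E
```

```text
tester ((642.9921264648438, -146.8061981201172), (161.68807983398438, 380.32220458984375), 5.6422200202941895)
open [456.6 228.2] [ 653.4 -265.8] [63.6 33.2]
open [402.8 231.6] [ 641.6 -146. ] [63.4 33.7]
open [348.9 234.6] [629.9 -27. ] [63.3 33.1]
[335.8, 312.8] ((456.4208679199219, -3.4558658599853516), (88.0584945678711, 50.4180908203125), 1.615703821182251)
[399.0, 348.7] ((384.3939514160156, -141.05734252929688), (88.93323516845703, 50.96910095214844), 59.499629974365234)
[471.2, 323.0] ((445.23175048828125, -303.35260009765625), (52.566131591796875, 91.380859375), 82.47553253173828)
```

View pics/crop2.png

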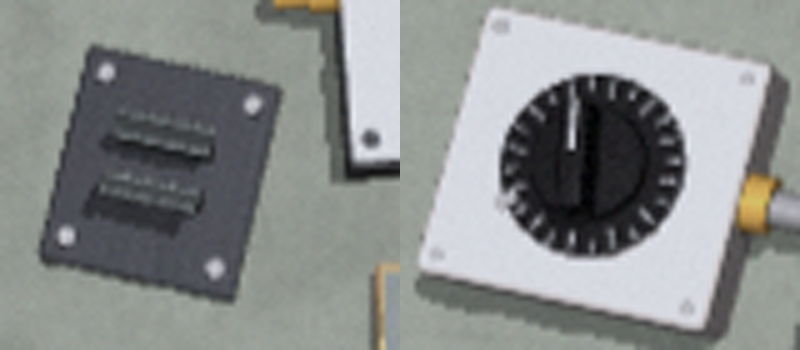

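View pics/crop3.png

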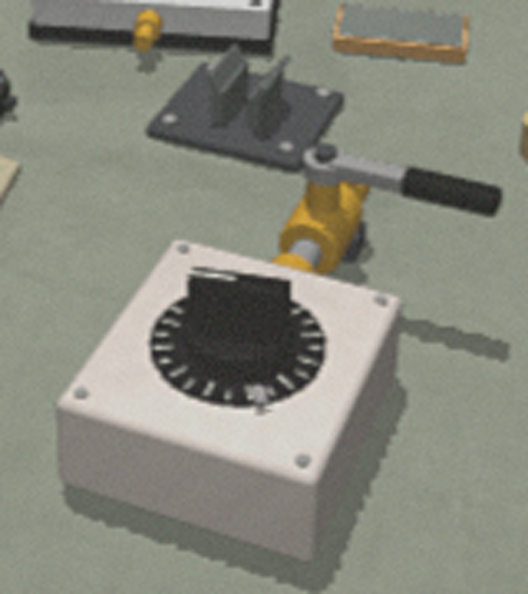

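Crop2: the stand's slot bars run nearly along world y at (282,274). The white line points almost straight up, and the tab shows at the dial's left-lower rim, about (141,295). Now moving to panel A.

play_rows --pt "0.022 0.049 0" --pt "0.022 0.049 0" --pt "0.022 0.049 0" --pt "0.022 0.049 0" --pt "0.022 0.049 0" --pt "0.022 0.049 0" --pt "0.022 0.049 0" --pt "0.022 0.049 0" --turn '[-2,-2,-2,-2,-2,-2,-2,-2]' --hand 0.07

```text
time: 2.3
tool_pos: [0.3688, -0.2011, 0.2316]
tool_rot: [0.0, 1.0, 0.016, 0.001]
contact_force: [1.4, 0.1, -0.3]
gripper_width: 0.819
grasp_force: 0.0
```

play_rows --pt "0.022 0.049 0" --pt "0.022 0.049 0" --pt "0.022 0.049 0" --pt "0.022 0.049 0" --pt "0 0 -0.05" --pt "0 0 -0.05" --pt "0 0 -0.04" --pt "0 0 0" --turn '[0,0,0,0,0,0,0,0]'

```text
time: 3.3
tool_pos: [0.4534, -0.0061, 0.0879]
tool_rot: [-0.001, 1.0, 0.017, -0.004]
contact_force: [-0.2, 0.7, 1.2]
gripper_width: 0.82
grasp_force: 0.0
```

```bash
python3 - <<'E'
from h import *
s=state();print(s["time"],s["tool_pos"],s["contact_force"],s["gripper_width"],s["joint_pos"])
M=q2m(s["tool_rot"]);print(M, np.degrees(np.arctan2(M[1,1],M[0,1]))%180)
for n in("top","side"):
    print(n,w2px(n,s["tool_pos"]))
    im=grab_frame(n)
    c=w2px(n,s["tool_pos"]).astype(int)
    cv2.imwrite(f"pics/a_{n}.png",cv2.resize(im[max(c[1]-60,0):c[1]+60,c[0]-80:c[0]+80,::-1],None,fx=2.5,fy=2.5))
    for r in trace(n,"panel_1")[:3]: print(r["p"],r["location"],rect(n,r["region"],.012)[0])
cv2.imwrite("pics/a.png",np.vstack([cv2.imread("pics/a_top.png"),cv2.imread("pics/a_side.png")]))
E
```

```text
3.3 [ 0.45336035 -0.00605606  0.08789915] [-0.17686149  0.7175209   1.21285046] 0.8203348336668288 [-1.77766240e-01 -2.31505832e-01  2.12766266e+00  2.91794892e-05
  1.25327095e+00  1.35935578e+00]
[[ 0.99940389  0.03365229 -0.00770667]
 [ 0.03366414 -0.9994322   0.00141277]
 [-0.00765475 -0.00167136 -0.99996931]] 91.92850113481767
top [338.67958594 310.70187831]
0.81 [470.6, 324.1] ((446.1471862792969, -304.1885986328125), (54.01433181762695, 90.28929901123047), 81.1675796508789)
0.77 [401.4, 346.2] ((385.1575622558594, -140.60595703125), (90.91808319091797, 52.764835357666016), 59.76932907104492)
0.68 [335.3, 328.5] ((427.6424560546875, -5.3855133056640625), (30.553064346313477, 48.275901794433594), 1.4367567300796509)
side [376.68182256 235.71463201]
0.82 [404.0, 246.5] ((388.81005859375, -123.47248840332031), (104.22199249267578, 57.4893913269043), 59.16585159301758)
0.62 [370.0, 270.2] ((460.3456115722656, 11.393491744995117), (87.91942596435547, 66.00875854492188), 2.2868781089782715)
0.54 [393.6, 218.6] ((431.18524169921875, -283.48291015625), (53.360626220703125, 74.68547821044922), 2.278865337371826)
```

View pics/a.png

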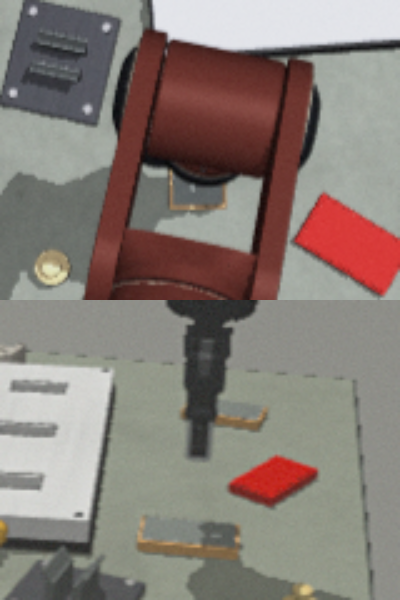

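play_rows --pt "0.001 0.0025 -0.03" --pt "0 0 -0.03" --pt "0 0 -0.015" --pt "0 0 -0.008" --pt "0 0 -0.002" --pt "0 0 0" --pt "0 0 0" --turn '[0,0,0,0,0,0,0]'

```text
time: 4.38
tool_pos: [0.458, -0.0043, 0.0071]
tool_rot: [0.0, 1.0, 0.017, 0.001]
contact_force: [-0.6, 0.0, 0.5]
gripper_width: 0.822
grasp_force: 0.0
```

play_rows --pt "0 0 0" --pt "0 0 0" --pt "0 0 0" --pt "0 0 0" --turn '[0,0,0,0]' --hand 0.045

```text
time: 4.88
tool_pos: [0.4579, -0.0043, 0.0075]
tool_rot: [0.0, 1.0, 0.017, 0.0]
contact_force: [-1.7, -0.4, 7.0]
gripper_width: 0.544
grasp_force: 60.4
```

play_rows --pt "0 0 0" --pt "0 0 0" --pt "-0.002 0 -0.003" --pt "0 0 -0.002" --pt "0 0 -0.001" --pt "0 0 0" --turn '[0,0,0,0,0,0]' --hand 0.065

```text
time: 5.62
tool_pos: [0.4552, -0.0041, 0.0001]
tool_rot: [-0.0, 1.0, 0.017, -0.0]
contact_force: [-0.3, -0.2, 0.3]
gripper_width: 0.762
grasp_force: 0.0
```

play_rows --pt "0 0 0" --pt "0 0 0" --pt "0 0 0" --pt "0 0 0" --turn '[0,0,0,0]' --hand 0.045

```text
time: 6.12
tool_pos: [0.4559, -0.0042, 0.0008]
tool_rot: [0.0, 1.0, 0.017, 0.001]
contact_force: [0.2, 0.5, 4.2]
gripper_width: 0.561
grasp_force: 62.1
```

play_rows --pt "0 0 0.02" --pt "0 0 0.03" --pt "0 0 0.02" --pt "0.012 0.044 0" --pt "0.012 0.044 0" --pt "0.013 0.044 0" --pt "0 0 0" --pt "0 0 0" --turn '[0,0,0,-4,-4,-4.2,0,0]'

```text
time: 7.12
tool_pos: [0.4915, 0.1277, 0.0695]
tool_rot: [0.0, 0.996, -0.089, -0.001]
contact_force: [-0.2, -0.1, 0.0]
gripper_width: 0.562
grasp_force: 62.1
```

```bash
cat >> h.py <<'E'
def look(f,ns=("side",),w=80,h=60,at=None,fx=3):
    s=state(); p=at if at is not None else s["tool_pos"]; o=[]
    for n in ns:
        im=grab_frame(n); c=w2px(n,p).astype(int); x0=max(c[0]-w,0); y0=max(c[1]-h,0)
        o.append(cv2.resize(im[y0:y0+2*h,x0:x0+2*w,::-1],(2*w*fx,2*h*fx),interpolation=2)); print(n,"crop origin",x0,y0,"fx",fx)
    cv2.imwrite("pics/"+f,np.vstack(o))
E
python3 -c "
from h import *
look('b.png',w=70,h=55,fx=4)"
```

```text
side crop origin 280 215 fx 4
```

View pics/b.png

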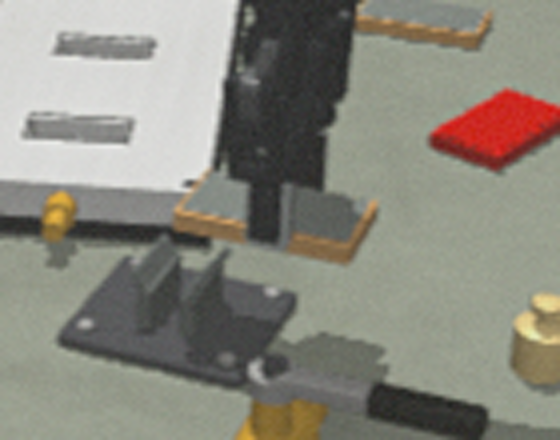

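Side crop: the panel is held level at its middle, (265,215), with its far end over the near cheek. Lowering so the cheek tips it.

play_rows --pt "0 0 -0.02" --pt "0 0 -0.008" --pt "0 0 -0.004" --pt "0 0 -0.003" --pt "0 0 -0.003" --pt "0 0 -0.003" --pt "0 0 -0.003" --pt "0 0 0" --turn '[0,0,0,0,0,0,0,0]'

```text
time: 8.18
tool_pos: [0.492, 0.1278, 0.0288]
tool_rot: [0.0, 0.996, -0.09, -0.001]
contact_force: [-11.7, -0.8, 16.7]
gripper_width: 0.563
grasp_force: 71.3
```

```bash
python3 -c "
from h import *
look('c.png',w=70,h=55,fx=4)"
```

```text
side crop origin 279 233 fx 4
```

View pics/c.png

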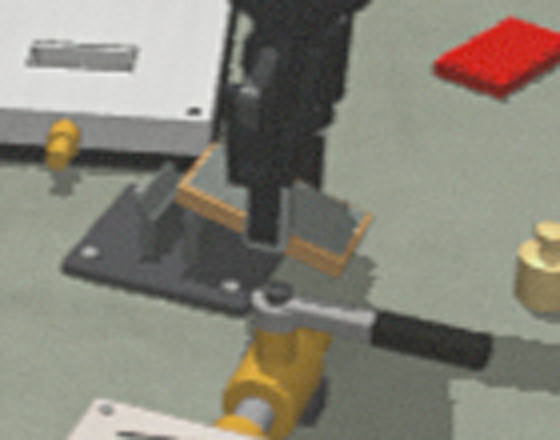

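Pivoting works: the panel is tilted about 20°, with its low end at (330,265). Sliding it further onto the cheek to steepen it.

play_rows --pt "0.003 -0.0006 0" --pt "0.003 -0.0006 0" --pt "0.003 -0.0006 0" --pt "0.003 -0.0006 0" --pt "0.001 0 0" --pt "0 0 0" --turn '[0,0,0,0,0,0]'

```text
time: 8.98
tool_pos: [0.4974, 0.1266, 0.0257]
tool_rot: [-0.0, 0.996, -0.09, -0.011]
contact_force: [-30.6, 5.1, 23.6]
gripper_width: 0.56
grasp_force: 77.3
```

play_rows --pt "0 0 0.03" --pt "0 0 0.03" --pt "0 0 0" --pt "0 0 0" --turn '[0,0,0,0]'

```text
time: 9.48
tool_pos: [0.5048, 0.1251, 0.0856]
tool_rot: [0.0, 0.996, -0.09, -0.0]
contact_force: [-0.6, 0.3, -1.2]
gripper_width: 0.563
grasp_force: 74.4
```

```bash
python3 -c "
from h import *
look('d.png',w=70,h=55,fx=4)"
```

```text
side crop origin 274 206 fx 4
```

View pics/d.png

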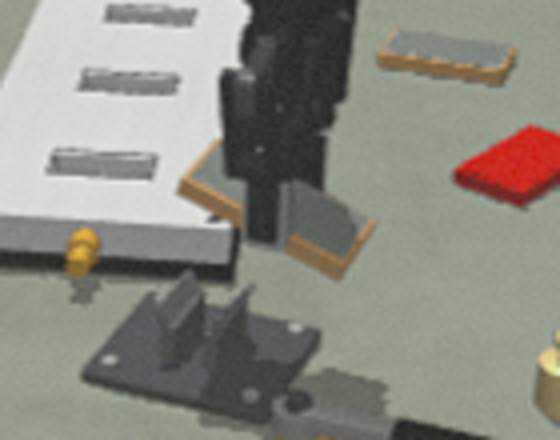

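Panel tilted with its low end at (340,275) in the crop. I'll fit the tilt numerically from here, to save pictures.

```bash
cat >> h.py <<'E'
# panel pose in the grip: th tilt (deg, far(+u) end up), s shift of panel centre along its length, dz centre above TCP
def corners(p,psi,th,s=0,dz=.005):
    u=np.array([np.cos(psi),np.sin(psi),0]); v=np.array([-np.sin(psi),np.cos(psi),0]); z=np.array([0,0,1.])
    a=np.cos(th)*u+np.sin(th)*z; b=-np.sin(th)*u+np.cos(th)*z
    c=np.array(p)+[0,0,dz]+s*a
    return np.array([c+i*.045*a+j*.025*v+k*.006*b for i in(-1,1) for j in(-1,1) for k in(-1,1)])
def fit(ths,n="side",dzs=(.001,.005,.009),ss=np.arange(-.009,.0091,.003),prt=True):
    st=state(); M=q2m(st["tool_rot"]); psi=np.arctan2(M[1,1],M[0,1])%np.pi-np.pi/2
    im=grab_frame(n); c0=w2px(n,st["tool_pos"])
    rs=[r for r in trace(n,"panel_1") if np.hypot(*(np.array(r["location"])-c0))<25]
    if not rs: print("no panel at",c0); return
    reg=rs[0]["region"]; dark=im.max(2)<75; best=[]
    for th in ths:
        for s in ss:
            for dz in dzs:
                P=np.array([w2px(n,q) for q in corners(st["tool_pos"],psi,np.radians(th),s,dz)])
                h=cv2.fillConvexPoly(np.zeros(reg.shape,np.uint8),cv2.convexHull(np.round(P*8).astype(np.int32)),1,shift=3)>0
                best.append(((h&reg).sum()/((h|reg)&(reg|~dark)).sum(),th,s,dz))
    best.sort(reverse=True)
    if prt: print("tool",st["tool_pos"].round(4) if hasattr(st["tool_pos"],"round") else st["tool_pos"],"psi",round(np.degrees(psi),2),"p",rs[0]["p"]); [print(np.round(b,4)) for b in best[:4]]
    return best[0]
E
python3 -c "
from h import *
fit(range(0,60,3))"
```

```text
Traceback (most recent call last):
  File "h.py", line 46, in fit
    P=np.array([w2px(n,q) for q in corners(st["tool_pos"],psi,np.radians(th),s,dz)])
                ~~~~^^^^^
  File "h.py", line 10, in w2px
    K,o,A=cam(n); v=K@(A.T@(np.array(p)-o)); return v[:2]/v[2]
          ~~~^^^
  File "h.py", line 6, in cam
    c=camera_info(n); return np.array(c["camera_matrix"]),np.array(c["origin"]),q2m(c["attitude"])
ValueError: time passes only in moves, steps and waits
```

```bash
sed -i 's/^def cam(n):/import functools\n@functools.lru_cache(None)\ndef cam(n):/' h.py
python3 -c "
from h import *
fit(range(0,60,3))"
```

```text
tool [0.5042 0.1252 0.0846] psi -10.29 p 0.88
[7.895e-01 2.100e+01 3.000e-03 9.000e-03]
[7.843e-01 1.800e+01 6.000e-03 9.000e-03]
[7.832e-01 1.800e+01 3.000e-03 9.000e-03]
[7.808e-01 2.100e+01 6.000e-03 9.000e-03]
```

play_rows --pt "0.036 -0.006 0" --pt "0.036 -0.006 0" --pt "0 0 -0.02" --pt "0 0 -0.01" --pt "0 0 -0.004" --pt "0 0 0" --turn '[0,0,0,0,0,0]'

```text
time: 10.48
tool_pos: [0.5763, 0.1136, 0.0517]
tool_rot: [0.0, 0.996, -0.089, -0.001]
contact_force: [0.4, -0.0, -0.6]
gripper_width: 0.563
grasp_force: 74.4
```

play_rows --pt "-0.005 0.001 0" --pt "-0.0045 0.001 0.005" --pt "-0.0045 0.0005 0.005" --pt "-0.006 0.001 0.004" --pt "-0.006 0.001 0.004" --pt "0 0 0" --turn '[0,0,0,0,0,0]'

```text
time: 11.22
tool_pos: [0.5512, 0.1181, 0.0708]
tool_rot: [-0.0, 0.996, -0.089, 0.0]
contact_force: [-0.5, 0.6, -0.4]
gripper_width: 0.566
grasp_force: 74.4
```

```bash
python3 -c "
from h import *
fit(range(0,110,4))"
```

```text
tool [0.5512 0.1181 0.0708] psi -10.27 p 0.76
[7.991e-01 2.000e+01 6.000e-03 5.000e-03]
[7.812e-01 2.000e+01 3.000e-03 9.000e-03]
[7.781e-01 2.400e+01 3.000e-03 9.000e-03]
[7.74e-01 1.60e+01 6.00e-03 5.00e-03]
```

play_rows --pt "0 0 0.02" --pt "-0.025 0.0045 0" --pt "-0.025 0.0045 0" --pt "0 0 -0.03" --pt "0 0 -0.015" --pt "0 0 -0.005" --pt "0 0 -0.005" --pt "0 0 -0.004" --turn '[0,0,0,0,0,0,0,0]'

```text
time: 12.32
tool_pos: [0.5021, 0.1269, 0.0318]
tool_rot: [-0.0, 0.996, -0.09, 0.001]
contact_force: [0.5, 0.4, -0.4]
gripper_width: 0.563
grasp_force: 74.4
```

play_rows --pt "0 0 -0.004" --pt "0 0 -0.003" --pt "0 0 0" --pt "0 0 0" --pt "0 0 0.03" --pt "0 0 0.04" --pt "0 0 0" --pt "0 0 0" --turn '[0,0,0,0,0,0,0,0]'

```text
time: 13.32
tool_pos: [0.501, 0.1269, 0.0939]
tool_rot: [0.0, 0.996, -0.09, -0.0]
contact_force: [0.6, 0.5, -0.9]
gripper_width: 0.567
grasp_force: 74.4
```

```bash
python3 -c "
from h import *
fit(range(0,110,4))"
```

```text
tool [0.501  0.1269 0.0939] psi -10.28 p 0.98
[7.612e-01 2.000e+01 3.000e-03 9.000e-03]
[7.579e-01 2.400e+01 3.000e-03 9.000e-03]
[7.521e-01 2.000e+01 6.000e-03 9.000e-03]
[7.416e-01 1.600e+01 3.000e-03 9.000e-03]
```

```bash
python3 -c "
from h import *
for t in range(12,56,4):
    print(np.round(fit([t],dzs=np.arange(-.004,.017,.004),ss=np.arange(-.012,.0121,.004),prt=False),3))
look('e.png',w=60,h=50,fx=4)"
```

```text
[6.91e-01 1.20e+01 4.00e-03 8.00e-03]
[7.65e-01 1.60e+01 4.00e-03 8.00e-03]
[7.76e-01 2.00e+01 4.00e-03 8.00e-03]
[7.5e-01 2.4e+01 4.0e-03 8.0e-03]
[6.63e-01 2.80e+01 4.00e-03 8.00e-03]
[6.32e-01 3.20e+01 4.00e-03 8.00e-03]
[6.26e-01 3.60e+01 4.00e-03 1.20e-02]
[5.9e-01 4.0e+01 0.0e+00 1.6e-02]
[5.27e-01 4.40e+01 0.00e+00 1.60e-02]
[4.86e-01 4.80e+01 0.00e+00 1.60e-02]
[4.56e-01 5.20e+01 0.00e+00 1.60e-02]
side crop origin 286 208 fx 4
```

View pics/e.png

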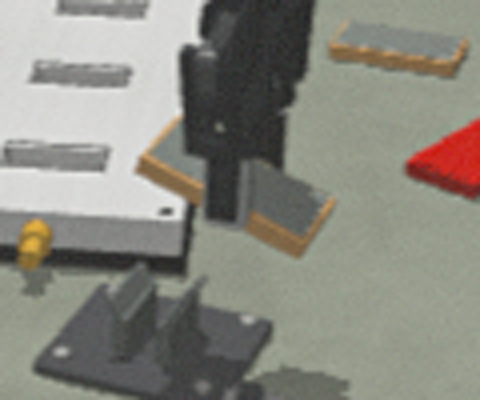

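Crop e: the tilt is still about 21°, with the ends at (145,165) and (300,250). The cheek lips sit nearer the slot than I assumed, so I'll press closer in.

play_rows --pt "0.0125 -0.0023 -0.02" --pt "0 0 -0.03" --pt "0 0 -0.01" --pt "0 0 -0.002" --pt "0 0 -0.002" --pt "0 0 -0.002" --pt "0 0 0" --pt "0 0 0" --turn '[0,0,0,0,0,0,0,0]'

```text
time: 15.58
tool_pos: [0.5133, 0.1247, 0.0318]
tool_rot: [0.001, 0.996, -0.089, -0.002]
contact_force: [-15.0, -2.6, 19.9]
gripper_width: 0.561
grasp_force: 76.9
```

```bash
python3 -c "
from h import *
fit(range(10,80,3),dzs=(.006,.009))"
```

```text
tool [0.5133 0.1247 0.0318] psi -10.25 p 0.93
[7.829e-01 2.500e+01 6.000e-03 6.000e-03]
[7.821e-01 2.200e+01 6.000e-03 6.000e-03]
[7.719e-01 2.200e+01 3.000e-03 9.000e-03]
[7.675e-01 2.200e+01 3.000e-03 6.000e-03]
```

play_rows --pt "0 0 -0.002" --pt "0 0 -0.002" --pt "0 0 -0.002" --pt "0 0 0" --pt "0 0 0" --turn '[0,0,0,0,0]'

```text
time: 16.3
tool_pos: [0.5134, 0.1247, 0.0312]
tool_rot: [0.001, 0.996, -0.089, -0.003]
contact_force: [-36.1, -4.9, 56.1]
gripper_width: 0.565
grasp_force: 81.1
```

```bash
python3 -c "
from h import *
fit(range(10,80,3),dzs=(.006,.009))"
```

```text
tool [0.5134 0.1247 0.0312] psi -10.22 p 0.76
[7.581e-01 2.500e+01 6.000e-03 6.000e-03]
[7.527e-01 2.200e+01 6.000e-03 6.000e-03]
[7.359e-01 2.200e+01 6.000e-03 9.000e-03]
[7.35e-01 1.90e+01 6.00e-03 9.00e-03]
```

play_rows --pt "0 0 0.02" --pt "-0.02 0.0036 0.01" --pt "0 0 0" --pt "0 0 0" --turn '[0,0,0,0]'

```text
time: 16.9
tool_pos: [0.4945, 0.1283, 0.0526]
tool_rot: [-0.0, 0.996, -0.09, 0.001]
contact_force: [-0.1, -0.4, -0.2]
gripper_width: 0.563
grasp_force: 74.4
```

```bash
python3 -c "
from h import *
fit(range(10,50,3),dzs=(.004,.006,.008,.01))"
```

```text
tool [0.4945 0.1283 0.0526] psi -10.27 p 0.94
[7.881e-01 2.200e+01 3.000e-03 8.000e-03]
[7.858e-01 1.900e+01 6.000e-03 6.000e-03]
[7.852e-01 2.200e+01 6.000e-03 6.000e-03]
[7.832e-01 2.500e+01 3.000e-03 8.000e-03]
```

play_rows --pt "0 0 -0.018" --pt "0 0 -0.006" --pt "0 0 -0.003" --pt "0 0 -0.003" --pt "0 0 -0.003" --pt "0 0 -0.003" --pt "0 0 0" --pt "0 0 0" --turn '[0,0,0,0,0,0,0,0]'

```text
time: 18.0
tool_pos: [0.4933, 0.1279, 0.0184]
tool_rot: [0.001, 0.996, -0.089, -0.002]
contact_force: [-13.2, -3.1, 18.8]
gripper_width: 0.56
grasp_force: 80.7
```

```bash
python3 -c "
from h import *
fit(range(10,50,2),dzs=(.004,.006,.008,.01))"
```

```text
tool [0.4933 0.1279 0.0184] psi -10.26 p 0.62
[7.804e-01 2.800e+01 6.000e-03 8.000e-03]
[7.72e-01 3.00e+01 6.00e-03 8.00e-03]
[7.719e-01 2.600e+01 6.000e-03 8.000e-03]
[7.683e-01 2.600e+01 6.000e-03 6.000e-03]
```

play_rows --pt "0 0 -0.003" --pt "0 0 -0.003" --pt "0 0 0" --pt "0 0 0" --turn '[0,0,0,0]'

```text
time: 18.6
tool_pos: [0.4938, 0.1278, 0.0154]
tool_rot: [0.001, 0.996, -0.089, -0.002]
contact_force: [-24.2, -5.0, 41.1]
gripper_width: 0.564
grasp_force: 85.5
```

play_rows --pt "0 0 0.002" --pt "0 0 0.002" --pt "0 0 0" --pt "0 0 0" --turn '[0,0,0,0]' --hand 0.06

```text
time: 19.1
tool_pos: [0.4935, 0.1282, 0.0138]
tool_rot: [0.0, 0.996, -0.09, -0.0]
contact_force: [-0.0, -0.2, 0.6]
gripper_width: 0.702
grasp_force: 0.0
```

```bash
python3 -c "
from h import *
fit(range(0,50,2),dzs=(.0,.004,.006,.008,.01),ss=np.arange(-.02,.021,.004))"
```

```text
tool [0.4935 0.1282 0.0138] psi -10.28 p 0.74
[7.554e-01 3.200e+01 8.000e-03 8.000e-03]
[7.538e-01 3.200e+01 8.000e-03 1.000e-02]
[7.437e-01 3.600e+01 8.000e-03 1.000e-02]
[7.422e-01 3.000e+01 8.000e-03 8.000e-03]
```

play_rows --pt "0.004 -0.0007 0.009" --pt "0.0196 -0.0036 0.008" --pt "0 0 0" --pt "0 0 0" --turn '[0,0,0,0]'

```text
time: 19.7
tool_pos: [0.517, 0.124, 0.0312]
tool_rot: [0.0, 0.996, -0.09, -0.0]
contact_force: [0.1, -0.1, -0.4]
gripper_width: 0.704
grasp_force: 0.0
```

play_rows --pt "0 0 0" --pt "0 0 0" --pt "0 0 0" --pt "0 0 0" --turn '[0,0,0,0]' --hand 0.045

```text
time: 20.2
tool_pos: [0.5167, 0.1241, 0.0312]
tool_rot: [-0.0, 0.996, -0.09, -0.001]
contact_force: [-4.2, 1.3, 5.2]
gripper_width: 0.568
grasp_force: 62.1
```

play_rows --pt "0 0 0.03" --pt "0 0 0.03" --pt "0 0 0" --pt "0 0 0" --turn '[0,0,0,0]'

```text
time: 20.7
tool_pos: [0.5169, 0.1238, 0.0901]
tool_rot: [0.0, 0.996, -0.09, -0.001]
contact_force: [-0.1, 0.2, -0.8]
gripper_width: 0.569
grasp_force: 62.2
```

```bash
python3 -c "
from h import *
fit(range(0,70,2),dzs=(.004,.006,.008,.01,.014),ss=np.arange(-.032,.017,.004))"
```

```text
tool [0.5169 0.1238 0.0901] psi -10.28 p 0.85
[ 7.669e-01  4.200e+01 -2.400e-02  1.400e-02]
[ 7.666e-01  3.600e+01 -2.000e-02  8.000e-03]
[ 7.664e-01  3.600e+01 -2.000e-02  1.000e-02]
[ 7.642e-01  3.200e+01 -2.000e-02  8.000e-03]
```

play_rows --pt "0.0335 -0.0061 0" --pt "0.0335 -0.0061 0" --pt "0 0 -0.01" --pt "0 0 -0.01" --pt "0 0 -0.004" --pt "0 0 0" --turn '[0,0,0,0,0,0]'

```text
time: 21.55
tool_pos: [0.5833, 0.112, 0.0666]
tool_rot: [0.0, 0.996, -0.089, -0.001]
contact_force: [-0.0, 0.1, -0.7]
gripper_width: 0.571
grasp_force: 62.2
```

play_rows --pt "-0.004 0.0007 0.001" --pt "-0.005 0.0009 0.003" --pt "-0.005 0.0009 0.003" --pt "-0.005 0.0009 0.003" --pt "0 0 0" --pt "0 0 0" --turn '[0,0,0,0,0,0]'

```text
time: 22.3
tool_pos: [0.5652, 0.1152, 0.0772]
tool_rot: [0.0, 0.996, -0.09, -0.0]
contact_force: [0.2, -0.3, 0.2]
gripper_width: 0.567
grasp_force: 62.1
```

```bash
python3 -c "
from h import *
fit(range(20,100,3),dzs=(.006,.008,.01),ss=np.arange(-.03,-.011,.003))"
```

```text
tool [0.5652 0.1152 0.0772] psi -10.28 p 0.8
[ 8.573e-01  3.500e+01 -2.100e-02  8.000e-03]
[ 8.469e-01  3.200e+01 -2.100e-02  8.000e-03]
[ 8.435e-01  3.800e+01 -2.400e-02  1.000e-02]
[ 8.427e-01  3.200e+01 -2.100e-02  6.000e-03]
```

play_rows --pt "0.009 -0.0016 0.004" --pt "0.009 -0.0016 0" --pt "0 0 -0.012" --pt "0 0 -0.007" --pt "0 0 0" --pt "0 0 0" --turn '[0,0,0,0,0,0]'

```text
time: 23.15
tool_pos: [0.5852, 0.1116, 0.0631]
tool_rot: [0.0, 0.996, -0.09, 0.002]
contact_force: [5.8, -1.8, 1.9]
gripper_width: 0.566
grasp_force: 62.4
```

play_rows --pt "-0.004 0.0007 0" --pt "-0.003 0.0005 0" --pt "0 0 0" --turn '[0,0,0]'

```text
time: 23.52
tool_pos: [0.583, 0.1123, 0.0663]
tool_rot: [-0.0, 0.996, -0.09, 0.009]
contact_force: [12.9, -2.5, 2.4]
gripper_width: 0.569
grasp_force: 62.7
```

play_rows --pt "-0.003 0.0005 0" --pt "-0.003 0.0005 0" --pt "0 0 0" --turn '[0,0,0]'

```text
time: 23.9
tool_pos: [0.5811, 0.1129, 0.0691]
tool_rot: [-0.0, 0.996, -0.09, 0.014]
contact_force: [20.2, -5.3, 5.0]
gripper_width: 0.567
grasp_force: 62.9
```

play_rows --pt "-0.004 0.0007 0.001" --pt "-0.004 0.0007 0.001" --pt "-0.004 0.0007 0.002" --pt "0 0 0" --turn '[0,0,0,0]'

```text
time: 24.4
tool_pos: [0.5715, 0.1153, 0.0761]
tool_rot: [-0.001, 0.996, -0.09, 0.016]
contact_force: [21.5, -4.2, 13.2]
gripper_width: 0.57
grasp_force: 62.1
```

```bash
python3 -c "
from h import *
fit(range(20,100,3),dzs=(.006,.008,.01),ss=np.arange(-.03,-.011,.003))"
```

```text
tool [0.5715 0.1153 0.0761] psi -10.28 p 0.89
[ 8.006e-01  5.000e+01 -2.100e-02  1.000e-02]
[ 7.923e-01  4.700e+01 -1.800e-02  8.000e-03]
[ 7.917e-01  5.000e+01 -2.100e-02  8.000e-03]
[ 7.88e-01  5.00e+01 -1.80e-02  8.00e-03]
```

play_rows --pt "-0.005 0.0009 0.002" --pt "-0.005 0.0009 0.002" --pt "-0.005 0.0009 0.002" --pt "-0.005 0.0009 0.001" --pt "0 0 0" --turn '[0,0,0,0,0]'

```text
time: 25.12
tool_pos: [0.5518, 0.1195, 0.0847]
tool_rot: [-0.001, 0.996, -0.089, 0.017]
contact_force: [17.4, -3.4, 20.6]
gripper_width: 0.565
grasp_force: 61.1
```

```bash
python3 -c "
from h import *
fit(range(20,120,3),dzs=(.006,.008,.01),ss=np.arange(-.03,-.011,.003))"
```

```text
tool [0.5518 0.1195 0.0847] psi -10.27 p 0.96
[ 7.171e-01  6.800e+01 -1.200e-02  6.000e-03]
[ 7.086e-01  6.500e+01 -1.200e-02  6.000e-03]
[ 7.073e-01  6.800e+01 -1.500e-02  1.000e-02]
[ 7.061e-01  6.800e+01 -1.500e-02  8.000e-03]
```

play_rows --pt "-0.005 0.0009 0.001" --pt "-0.005 0.0009 0" --pt "-0.005 0.0009 0" --pt "0 0 0" --turn '[0,0,0,0]'

```text
time: 25.72
tool_pos: [0.5375, 0.1224, 0.0873]
tool_rot: [-0.002, 0.996, -0.089, 0.017]
contact_force: [14.5, -3.6, 28.1]
gripper_width: 0.566
grasp_force: 60.2
```

```bash
python3 -c "
from h import *
fit(range(50,120,3),dzs=(.004,.006,.008,.01),ss=np.arange(-.03,-.005,.003))"
```

```text
tool [0.5375 0.1224 0.0873] psi -10.25 p 0.77
[ 6.705e-01  8.300e+01 -1.200e-02  4.000e-03]
[ 6.679e-01  8.300e+01 -1.500e-02  6.000e-03]
[ 6.667e-01  8.300e+01 -1.800e-02  1.000e-02]
[ 6.641e-01  8.000e+01 -9.000e-03  6.000e-03]
```

play_rows --pt "-0.005 0.0009 0.001" --pt "-0.005 0.0009 0" --pt "-0.005 0.0009 0" --pt "-0.005 0.0009 -0.001" --pt "-0.005 0.0009 -0.002" --pt "0 0 0" --turn '[0,0,0,0,0,0]'

```text
time: 26.58
tool_pos: [0.4973, 0.1271, 0.0713]
tool_rot: [0.0, 0.996, -0.089, -0.001]
contact_force: [-0.4, 0.5, -0.7]
gripper_width: 0.56
grasp_force: 61.7
```

```bash
python3 -c "
from h import *
fit(range(60,150,3),dzs=(.006,.008,.01),ss=np.arange(-.03,-.005,.003))"
```

```text
tool [0.4973 0.1271 0.0713] psi -10.26 p 0.97
[ 5.786e-01  8.100e+01 -1.200e-02  6.000e-03]
[ 5.753e-01  8.100e+01 -1.500e-02  1.000e-02]
[ 5.709e-01  8.100e+01 -1.500e-02  8.000e-03]
[ 5.706e-01  8.100e+01 -1.500e-02  6.000e-03]
```

play_rows --pt "0 0 0.03" --pt "0 0 0.03" --pt "0.0375 -0.0068 0" --pt "0.0375 -0.0068 0" --pt "0 0 -0.03" --pt "0 0 -0.022" --pt "0 0 -0.008" --pt "0 0 0" --turn '[0,0,0,0,0,0,0,0]'

```text
time: 27.68
tool_pos: [0.5806, 0.1119, 0.0795]
tool_rot: [0.001, 0.996, -0.09, 0.008]
contact_force: [3.9, -6.3, 17.1]
gripper_width: 0.56
grasp_force: 59.2
```

```bash
python3 -c "
from h import *
fit(range(50,150,3),dzs=(.006,.008,.01),ss=np.arange(-.03,-.005,.003))
look('f.png',w=60,h=50,fx=4)"
```

```text
tool [0.5806 0.1119 0.0795] psi -10.29 p 0.57
[ 6.16e-01  8.00e+01 -1.20e-02  8.00e-03]
[ 6.125e-01  8.000e+01 -1.200e-02  1.000e-02]
[ 6.108e-01  8.000e+01 -1.200e-02  6.000e-03]
[ 6.097e-01  7.700e+01 -6.000e-03  6.000e-03]
side crop origin 248 207 fx 4
```

View pics/f.png

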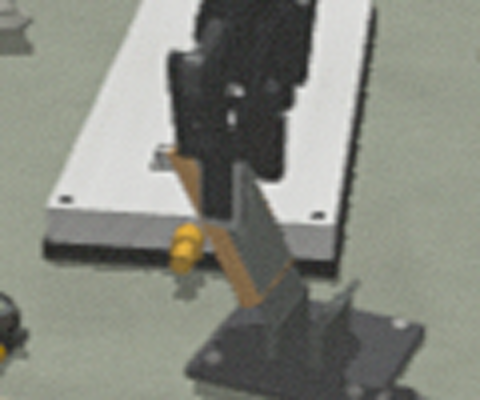

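Crop f: the panel is steep, about 68°, with its low end at (265,300) resting on the +x cheek's lip. Backing off 10 mm and dropping it outside that cheek.

play_rows --pt "0 0 0.012" --pt "0.012 -0.0022 0" --pt "0 0 -0.012" --pt "0 0 -0.006" --pt "0 0 0" --pt "0 0 0" --turn '[0,0,0,0,0,0]'

```text
time: 28.58
tool_pos: [0.5851, 0.1113, 0.0658]
tool_rot: [0.0, 0.996, -0.09, -0.0]
contact_force: [-0.0, -1.0, -0.7]
gripper_width: 0.554
grasp_force: 65.1
```

play_rows --pt "-0.005 0.0009 0" --pt "-0.005 0.0009 0" --pt "-0.005 0.0009 0" --pt "-0.005 0.0009 0.001" --pt "0 0 0" --turn '[0,0,0,0,0]'

```text
time: 29.2
tool_pos: [0.568, 0.1143, 0.0689]
tool_rot: [0.0, 0.996, -0.089, 0.004]
contact_force: [7.2, -2.2, -2.6]
gripper_width: 0.56
grasp_force: 61.8
```

play_rows --pt "-0.005 0.0009 0.001" --pt "-0.005 0.0009 0.001" --pt "-0.005 0.0009 0.001" --pt "0 0 0" --turn '[0,0,0,0]'

```text
time: 29.7
tool_pos: [0.5495, 0.1177, 0.0702]
tool_rot: [-0.0, 0.996, -0.089, -0.001]
contact_force: [0.1, 0.5, -0.9]
gripper_width: 0.527
grasp_force: 0.0
```

```bash
python3 -c "
from h import *
fit(range(50,150,3),dzs=(.006,.008,.01),ss=np.arange(-.03,-.005,.003))"
```

```text
tool [0.5495 0.1177 0.0702] psi -10.26 p 0.73
[ 3.216e-01  1.160e+02 -3.000e-02  1.000e-02]
[ 3.201e-01  1.190e+02 -3.000e-02  1.000e-02]
[ 3.092e-01  1.190e+02 -2.700e-02  1.000e-02]
[ 3.089e-01  1.190e+02 -3.000e-02  8.000e-03]
```

play_rows --pt "0 0 0.05" --pt "0 0 0.05" --pt "-0.03 -0.04 0.03" --pt "-0.03 -0.05 0" --pt "-0.03 -0.05 0" --pt "0 -0.05 0" --pt "0 -0.05 0" --pt "0 0 0" --turn '[0,0,0,0,0,0,0,0]' --hand 0.07

```text
time: 30.8
tool_pos: [0.46, -0.1249, 0.2003]
tool_rot: [0.0, 0.996, -0.092, -0.0]
contact_force: [-0.4, 0.2, -1.5]
gripper_width: 0.818
grasp_force: 0.0
```

```bash
python3 -c "
from h import *
print(state()['tool_pos'])
im={n:grab_frame(n) for n in('top','side')}
T={n:trace(n,'panel_1') for n in im}
for a in T['top']:
    print('top',round(a['p'],2),a['location'],rect('top',a['region'],.012)[0],im['top'][a['region']].mean(0).round())
    for b in T['side']:
        t,e=tri(a['location'],b['location'])
        if e<.02: print('   ',b['location'],t.round(4),round(e,4),int(b['region'].sum()))
st=[.56,.11,.03]
o=[]
for n in im:
    c=w2px(n,st).astype(int); o.append(cv2.resize(im[n][c[1]-35:c[1]+35,c[0]-60:c[0]+60,::-1],(480,280),interpolation=2)); print(n,c-[60,35])
cv2.imwrite('pics/g.png',np.vstack(o))
"
```

```text
[ 0.45999012 -0.1249295   0.20028793]
top 0.96 [473.9, 323.6] ((446.19317626953125, -304.02716064453125), (51.67101287841797, 91.44864654541016), 81.23585510253906) [167. 168. 162.]
    [388.1, 218.1] [ 0.4414 -0.3065  0.0085] 0.0005 297
top 0.77 [276.0, 257.6] ((580.8969116210938, 131.66310119628906), (59.832763671875, 28.053874969482422), 80.83763122558594) [115. 103.  84.]
    [308.4, 272.6] [0.5718 0.132  0.0553] 0.0067 590
top 0.74 [400.6, 340.8] ((400.9479675292969, -149.1095733642578), (89.58041381835938, 17.965234756469727), 62.14791488647461) [202.  63.  61.]
    [403.4, 246.1] [ 0.3961 -0.1458  0.0031] 0.0078 389
top [226 228]
side [257 244]
```

View pics/g.png

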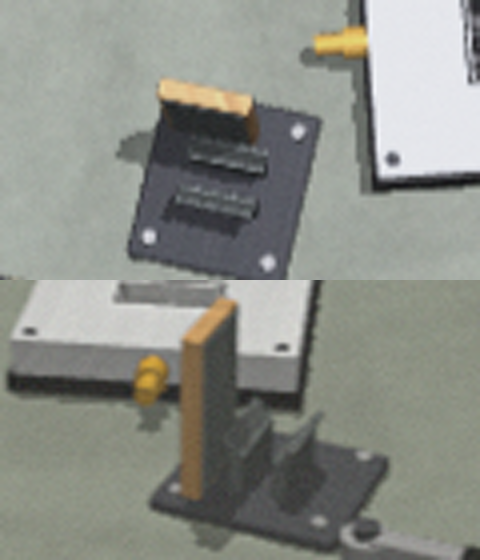

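Picture g: panel A stands upright on the stand's base plate, just outside the +x cheek, with its painted face towards the robot. That gives me the first 90°. Next I'll stand it upright on the tester and tip it over towards the robot, painted face down.

```bash
python3 -c "
from h import *
np.set_printoptions(precision=4,suppress=True)
print(tri((277.2,252),(309.5,254)))
# top edge ends at z=.098 (top cam) , crop corners of the wood top edge
for p in((160,80),(163,97),(252,95),(250,112)): print(px2w('top',(226+p[0]/4,228+p[1]/4),.098))
"
```

```text
(array([0.5737, 0.1268, 0.0948]), np.float64(0.001400519520442827))
[0.5803 0.1505 0.098 ]
[0.5712 0.1485 0.098 ]
[0.5736 0.1016 0.098 ]
[0.5645 0.1023 0.098 ]
```

play_rows --pt "0.0226 0.0502 0" --pt "0.0226 0.0502 0" --pt "0.0226 0.0502 0" --pt "0.0226 0.0502 0" --pt "0.0226 0.0502 0" --pt "0 0 -0.05" --pt "0 0 0" --pt "0 0 0" --turn '[0,0,0,0,0,0,0,0]'

```text
time: 32.0
tool_pos: [0.5734, 0.129, 0.1512]
tool_rot: [-0.0, 0.996, -0.089, 0.0]
contact_force: [-0.0, 0.1, 0.0]
gripper_width: 0.819
grasp_force: 0.0
```

play_rows --pt "0 0 -0.04" --pt "0 0 -0.03" --pt "0 0 -0.02" --pt "0 0 0" --turn '[0,0,0,0]'

```text
time: 32.5
tool_pos: [0.5731, 0.1282, 0.06]
tool_rot: [0.0, 0.996, -0.09, -0.001]
contact_force: [-0.3, -0.3, -0.3]
gripper_width: 0.816
grasp_force: 0.0
```

play_rows --pt "0 0 0" --pt "0 0 0" --pt "0 0 0" --pt "0 0 0" --turn '[0,0,0,0]' --hand 0.045

```text
time: 33.0
tool_pos: [0.5751, 0.1285, 0.0625]
tool_rot: [-0.0, 0.996, -0.09, 0.002]
contact_force: [-1.5, -1.2, 7.1]
gripper_width: 0.576
grasp_force: 62.4
```

play_rows --pt "0 0 0.02" --pt "0 0 0.03" --pt "0 0 0.02" --pt "0 0 0" --pt "0 0 0" --turn '[0,0,0,0,0]'

```text
time: 33.62
tool_pos: [0.5728, 0.1285, 0.1294]
tool_rot: [0.0, 0.996, -0.09, -0.001]
contact_force: [0.0, -0.1, -0.4]
gripper_width: 0.574
grasp_force: 61.9
```

```bash
python3 -c "
from h import *
fit(range(70,112,2),dzs=(-.004,.0,.004,.008,.012),ss=np.arange(-.02,.011,.003))"
```

```text
tool [0.5728 0.1285 0.1294] psi -10.28 p 0.7
[ 7.517e-01  9.400e+01 -2.000e-02  8.000e-03]
[ 7.508e-01  9.200e+01 -8.000e-03  0.000e+00]
[ 7.504e-01  9.200e+01 -5.000e-03 -4.000e-03]
[ 7.5e-01  9.4e+01 -5.0e-03 -4.0e-03]
```

play_rows --pt "0.027 -0.0376 0" --pt "0.027 -0.0376 0" --pt "0.027 -0.0376 0" --pt "0.027 -0.0377 0" --pt "0 0 0" --pt "0 0 -0.025" --pt "0 0 -0.014" --pt "0 0 0" --turn '[4,4,4,4,0,0,0,0]'

```text
time: 34.72
tool_pos: [0.6795, -0.021, 0.0888]
tool_rot: [-0.001, 0.999, 0.05, -0.002]
contact_force: [0.4, 0.1, -0.2]
gripper_width: 0.578
grasp_force: 62.1
```

play_rows --pt "0 0 -0.001" --pt "0 0 -0.001" --pt "0 0 -0.001" --pt "0 0 0" --turn '[0,0,0,0]'

```text
time: 35.22
tool_pos: [0.6815, -0.022, 0.0886]
tool_rot: [0.0, 0.999, 0.05, 0.0]
contact_force: [-0.9, -0.4, -1.0]
gripper_width: 0.576
grasp_force: 62.1
```

```bash
python3 -c "
from h import *
fit(range(80,106,1),dzs=(-.001,),ss=np.arange(-.02,.006,.002))"
```

```text
tool [ 0.6815 -0.022   0.0886] psi 5.72 p 0.69
[ 5.238e-01  9.300e+01 -6.000e-03 -1.000e-03]
[ 5.214e-01  9.400e+01 -8.000e-03 -1.000e-03]
[ 5.149e-01  9.300e+01 -8.000e-03 -1.000e-03]
[ 5.149e-01  9.000e+01 -6.000e-03 -1.000e-03]
```

play_rows --pt "0 0 -0.001" --pt "0 0 -0.001" --pt "0 0 -0.001" --pt "0 0 0" --pt "0 0 0" --turn '[0,0,0,0,0]'

```text
time: 35.95
tool_pos: [0.6818, -0.022, 0.0866]
tool_rot: [0.0, 0.999, 0.05, 0.0]
contact_force: [-0.8, -0.4, 4.8]
gripper_width: 0.577
grasp_force: 62.6
```

play_rows --pt "0 0 -0.001" --pt "0 0 -0.001" --pt "0 0 0" --turn '[0,0,0]'

```text
time: 36.33
tool_pos: [0.6822, -0.022, 0.0865]
tool_rot: [0.0, 0.999, 0.05, 0.001]
contact_force: [-4.8, -0.0, 12.2]
gripper_width: 0.578
grasp_force: 63.3
```

play_rows --pt "0 0 0" --pt "0 0 0" --pt "0 0 0" --pt "0 0 0.01" --pt "0 0 0.02" --pt "0 0 0.03" --pt "0 0 0.01" --pt "0 0 0" --turn '[0,0,0,0,0,0,0,0]' --hand 0.06

```text
time: 37.33
tool_pos: [0.6823, -0.0221, 0.1552]
tool_rot: [0.0, 0.999, 0.05, 0.001]
contact_force: [-0.7, 0.5, -0.3]
gripper_width: 0.701
grasp_force: 0.0
```

```bash
python3 -c "
from h import *
im=grab_frame('side')
for r in trace('side','panel_1'): print(round(r['p'],2),r['location'],cv2.boundingRect(r['region'].astype(np.uint8)))
for t in(90,91.5): 
  P=np.array([w2px('side',q) for q in corners([.6815,-.022,.077],np.radians(5.7),np.radians(t),0,0)]); print(P.min(0),P.max(0),P.mean(0))
"
```

```text
0.82 [404.7, 247.1] (386, 237, 37, 22)
0.66 [277.7, 226.8] (273, 206, 9, 43)
0.57 [388.1, 217.5] (368, 214, 34, 13)
0.42 [322.6, 295.5] (294, 274, 60, 38)
[272.8108692  204.95836242] [282.58780835 249.69193303] [277.84349239 227.02088542]
[273.25420174 204.92860176] [282.50612647 249.71561406] [277.85266638 227.02021855]
```

play_rows --pt "0.035 0.0034 0" --pt "0 0 0" --pt "0 0 -0.03" --pt "0 0 -0.025" --pt "0 0 0" --pt "0 0 0" --turn '[0,0,0,0,0,0]' --hand 0.0

```text
time: 38.17
tool_pos: [0.7164, -0.0186, 0.0989]
tool_rot: [0.0, 0.999, 0.05, 0.0]
contact_force: [0.6, 1.3, -0.4]
gripper_width: -0.001
grasp_force: 0.0
```

play_rows --pt "-0.008 -0.0008 0" --pt "-0.006 -0.0006 0" --pt "-0.004 -0.0004 0" --pt "-0.003 -0.0003 0" --pt "-0.003 -0.0003 0" --pt "-0.003 -0.0003 0" --pt "-0.003 -0.0003 0" --pt "-0.003 -0.0003 0" --turn '[0,0,0,0,0,0,0,0]'

```text
time: 39.17
tool_pos: [0.6832, -0.0219, 0.0982]
tool_rot: [-0.0, 0.999, 0.05, -0.0]
contact_force: [0.8, 0.9, 0.4]
gripper_width: -0.003
grasp_force: 0.0
```

```bash
cat >> h.py <<'E'
def panels():
    im=grab_frame("top"); grab_frame("side")
    for r in trace("top","panel_1"): print("top",round(r["p"],2),r["location"],[np.round(x,1) for x in rect("top",r["region"],.044 if r["location"][1]<290 else .012)[0]],im[r["region"]].mean(0).round())
    for r in trace("side","panel_1"): print("side",round(r["p"],2),r["location"],cv2.boundingRect(r["region"].astype(np.uint8)))
E
python3 -c "
from h import *
panels()
P=np.array([w2px('side',q) for q in corners([.630,-.027,.038],np.radians(5.7),0,0,0)]); print(P.min(0),P.max(0)-P.min(0))"
```

```text
top 0.88 [400.4, 347.2] [array([ 384.6, -140.6]), array([89.5, 52.6]), np.float64(61.7)] [223.  66.  64.]
top 0.72 [276.1, 360.0] [array([357.2, 121.3]), array([25.6, 26.1]), np.float64(1.6)] [181. 164. 126.]
top 0.59 [471.0, 322.7] [array([ 446. , -304.2]), array([51.5, 90.6]), np.float64(81.1)] [179. 180. 173.]
side 0.78 [404.7, 248.7] (387, 238, 36, 20)
side 0.77 [385.3, 218.8] (368, 214, 34, 13)
side 0.77 [300.4, 243.6] (281, 238, 40, 14)
side 0.73 [363.9, 315.4] (341, 303, 60, 22)
[279.13267374 235.9080052 ] [41.26833672 16.24182208]
```

play_rows --pt "0 0 0.05" --pt "0 0 0.05" --pt "-0.0428 -0.0465 0" --pt "-0.0428 -0.0465 0" --pt "-0.0428 -0.0465 0" --pt "-0.0428 -0.0465 0" --pt "-0.0428 -0.0465 0" --pt "-0.0428 -0.0465 0" --turn '[0,0,-2.4,-2.4,-2.4,-2.4,-2.4,-2.5]' --hand 0.07

```text
time: 40.38
tool_pos: [0.4281, -0.2991, 0.1987]
tool_rot: [0.0, 0.997, -0.077, 0.0]
contact_force: [0.7, -1.3, 0.4]
gripper_width: 0.816
grasp_force: 0.0
```

play_rows --pt "0 0 -0.05" --pt "0 0 -0.05" --pt "0 0 0" --pt "0 0 0" --turn '[0,0,0,0]'

```text
time: 40.88
tool_pos: [0.4305, -0.2985, 0.1002]
tool_rot: [0.001, 0.997, -0.076, 0.001]
contact_force: [0.7, -0.2, 0.7]
gripper_width: 0.816
grasp_force: 0.0
```

```bash
python3 -c "
from h import *
s=state();M=q2m(s['tool_rot']);print(s['tool_pos'],np.degrees(np.arctan2(M[1,1],M[0,1]))%180)
panels()"
```

```text
[ 0.4304605  -0.29849269  0.10022703] 81.24275303749826
top 0.77 [401.4, 347.7] [array([ 385. , -140.1]), array([91.7, 50. ]), np.float64(60.7)] [163.  39.  38.]
top 0.61 [471.5, 307.2] [array([ 477.8, -302.5]), array([37.5, 28.6]), np.float64(82.0)] [161. 162. 155.]
top 0.57 [348.3, 237.1] [array([623.7, -27.8]), array([91.4, 50.5]), np.float64(5.8)] [215. 186. 140.]
top 0.52 [277.5, 357.6] [array([358.3, 120.2]), array([27.8, 28.3]), np.float64(1.6)] [210. 206. 167.]
side 0.91 [403.9, 248.6] (387, 238, 36, 21)
side 0.67 [300.7, 246.5] (281, 238, 40, 14)
side 0.65 [387.6, 220.0] (368, 213, 35, 14)
side 0.25 [415.7, 298.2] (407, 289, 16, 22)
```

play_rows --pt "-0.0043 -0.0024 -0.04" --pt "0 0 -0.035" --pt "0 0 -0.015" --pt "0 0 -0.006" --pt "0 0 -0.003" --pt "0 0 0" --pt "0 0 0" --turn '[0,0,0,0,0,0,0]'

```text
time: 41.95
tool_pos: [0.4257, -0.3007, 0.0003]
tool_rot: [0.001, 0.997, -0.076, 0.001]
contact_force: [0.4, 0.3, 0.0]
gripper_width: 0.819
grasp_force: 0.0
```

play_rows --pt "0 0 0" --pt "0 0 0" --pt "0 0 0" --pt "0 0 0" --turn '[0,0,0,0]' --hand 0.045

```text
time: 42.45
tool_pos: [0.4259, -0.3008, 0.0003]
tool_rot: [0.001, 0.997, -0.077, 0.001]
contact_force: [-0.7, 0.3, 6.3]
gripper_width: 0.566
grasp_force: 62.3
```

play_rows --pt "0 0 0.05" --pt "0 0 0.05" --pt "0.0077 0.0616 0" --pt "0.0077 0.0616 0" --pt "0.0077 0.0616 0" --pt "0.0077 0.0616 0" --pt "0.0077 0.0616 0" --pt "0.0077 0.0616 0" --turn '[0,0,-1.5,0,0,0,0,0]'

```text
time: 43.45
tool_pos: [0.4709, 0.0715, 0.099]
tool_rot: [0.0, 0.996, -0.09, -0.0]
contact_force: [1.7, 0.4, 0.5]
gripper_width: 0.566
grasp_force: 62.1
```

play_rows --pt "0.0078 0.0619 0" --pt "0 0 0" --pt "0 0 -0.03" --pt "0 0 -0.02" --pt "0 0 0" --pt "0 0 0" --turn '[0,0,0,0,0,0]'

```text
time: 44.2
tool_pos: [0.4796, 0.1308, 0.0499]
tool_rot: [-0.0, 0.996, -0.09, 0.0]
contact_force: [-0.5, -0.0, 0.1]
gripper_width: 0.564
grasp_force: 62.2
```

```bash
python3 -c "
from h import *
fit(range(-10,20,2),dzs=(.004,.006,.008,.01),ss=np.arange(.010,.03,.003))"
```

```text
tool [0.4796 0.1308 0.0499] psi -10.33 p 0.8
[ 0.7542 -2.      0.025   0.006 ]
[ 0.7525 -6.      0.025   0.008 ]
[ 0.7489 -6.      0.022   0.01  ]
[ 0.7486 -4.      0.025   0.006 ]
```

play_rows --pt "0 0 -0.008" --pt "0 0 -0.005" --pt "0 0 -0.005" --pt "0 0 -0.005" --pt "0 0 -0.005" --pt "0 0 -0.005" --pt "0 0 -0.005" --pt "0 0 0" --turn '[0,0,0,0,0,0,0,0]'

```text
time: 45.3
tool_pos: [0.4795, 0.1314, 0.0124]
tool_rot: [0.0, 0.996, -0.089, -0.0]
contact_force: [-6.1, -0.9, 10.3]
gripper_width: 0.565
grasp_force: 69.5
```

```bash
python3 -c "
from h import *
fit(range(0,50,2),dzs=(.004,.006,.008,.01),ss=np.arange(.010,.03,.003))"
```

```text
no panel at [354.91220849 296.70634115]
```

play_rows --pt "0 0 0.02" --pt "0.009 -0.0016 0.005" --pt "0.009 -0.0016 0" --pt "0 0 -0.01" --pt "0 0 -0.003" --pt "0 0 -0.003" --pt "0 0 -0.003" --pt "0 0 0" --turn '[0,0,0,0,0,0,0,0]'

```text
time: 46.4
tool_pos: [0.4973, 0.1278, 0.019]
tool_rot: [0.001, 0.996, -0.09, -0.001]
contact_force: [-9.7, -3.4, 18.3]
gripper_width: 0.564
grasp_force: 73.8
```

```bash
python3 -c "
from h import *
fit(range(0,60,2),dzs=(.004,.006,.008,.01),ss=np.arange(.010,.03,.003))"
```

```text
tool [0.4973 0.1278 0.019 ] psi -10.28 p 0.87
[7.737e-01 3.000e+01 2.800e-02 1.000e-02]
[7.653e-01 3.200e+01 2.800e-02 1.000e-02]
[7.537e-01 2.800e+01 2.800e-02 1.000e-02]
[7.52e-01 3.20e+01 2.80e-02 8.00e-03]
```

play_rows --pt "0 0 0.015" --pt "0.008 -0.0014 0" --pt "0 0 -0.006" --pt "0 0 -0.003" --pt "0 0 -0.003" --pt "0 0 -0.003" --pt "0 0 -0.002" --pt "0 0 0" --turn '[0,0,0,0,0,0,0,0]'

```text
time: 47.5
tool_pos: [0.5067, 0.1265, 0.0209]
tool_rot: [0.001, 0.996, -0.089, -0.0]
contact_force: [-21.0, -4.3, 41.3]
gripper_width: 0.567
grasp_force: 85.0
```

```bash
python3 -c "
from h import *
fit(range(0,60,2),dzs=(.004,.006,.008,.01),ss=np.arange(.010,.034,.003))"
```

```text
no panel at [342.041871   290.19350166]
```

play_rows --pt "0 0 0.02" --pt "-0.0157 0.0028 0" --pt "0 0 -0.012" --pt "0 0 -0.01" --pt "0 0 -0.004" --pt "0 0 0" --turn '[0,0,0,0,0,0]'

```text
time: 48.35
tool_pos: [0.4885, 0.1294, 0.0081]
tool_rot: [0.0, 0.996, -0.09, -0.001]
contact_force: [-1.1, 0.4, -0.6]
gripper_width: 0.563
grasp_force: 79.4
```

```bash
python3 -c "
from h import *
fit(range(20,60,2),dzs=(.004,.006,.008,.01),ss=np.arange(.010,.034,.003))"
```

```text
no panel at [350.47482254 297.48085055]
```

```bash
sed -i 's/<25\]/<45]/' h.py; python3 -c "
from h import *
fit(range(20,60,2),dzs=(.004,.006,.008,.01),ss=np.arange(.010,.034,.003))"
```

```text
tool [0.4898 0.1295 0.0092] psi -10.28 p 0.77
[8.048e-01 3.400e+01 3.100e-02 1.000e-02]
[7.976e-01 3.600e+01 3.100e-02 1.000e-02]
[7.91e-01 3.60e+01 3.10e-02 8.00e-03]
[7.837e-01 3.200e+01 3.100e-02 1.000e-02]
```

play_rows --pt "-0.006 0.0011 0" --pt "0 0 -0.003" --pt "0 0 -0.001" --pt "0 0 0" --turn '[0,0,0,0]'

```text
time: 49.05
tool_pos: [0.4834, 0.1306, 0.0052]
tool_rot: [0.0, 0.996, -0.09, -0.0]
contact_force: [0.1, -1.1, -0.4]
gripper_width: 0.563
grasp_force: 79.4
```

play_rows --pt "0 0 0" --pt "0 0 0" --pt "0 0 0" --pt "0 0 0" --turn '[0,0,0,0]' --hand 0.062

```text
time: 49.55
tool_pos: [0.4835, 0.1306, 0.0053]
tool_rot: [-0.0, 0.996, -0.09, 0.0]
contact_force: [-0.9, 0.2, -0.5]
gripper_width: 0.723
grasp_force: 0.0
```

```bash
python3 -c "
from h import *
fit(range(10,60,2),dzs=(.004,.006,.008,.01),ss=np.arange(.010,.044,.003))"
```

```text
tool [0.4835 0.1306 0.0053] psi -10.28 p 0.78
[6.939e-01 3.600e+01 3.100e-02 1.000e-02]
[6.909e-01 4.000e+01 3.400e-02 4.000e-03]
[6.884e-01 3.400e+01 3.100e-02 1.000e-02]
[6.84e-01 3.60e+01 2.80e-02 1.00e-02]
```

play_rows --pt "0.008 -0.0014 0.009" --pt "0.016 -0.0029 0.01" --pt "0.0148 -0.0027 0.0085" --pt "0 0 0" --pt "0 0 0" --turn '[0,0,0,0,0]'

```text
time: 50.28
tool_pos: [0.5218, 0.1236, 0.0325]
tool_rot: [0.0, 0.996, -0.09, -0.001]
contact_force: [-0.4, -0.5, -0.8]
gripper_width: 0.725
grasp_force: 0.0
```

play_rows --pt "0 0 0" --pt "0 0 0" --pt "0 0 0" --pt "0 0 0" --turn '[0,0,0,0]' --hand 0.045

```text
time: 50.78
tool_pos: [0.5214, 0.1237, 0.0325]
tool_rot: [0.0, 0.996, -0.09, -0.001]
contact_force: [-4.3, 0.5, 2.6]
gripper_width: 0.57
grasp_force: 61.8
```

play_rows --pt "0 0 0.03" --pt "0 0 0.03" --pt "0 0 0" --pt "0 0 0" --turn '[0,0,0,0]'

```text
time: 51.28
tool_pos: [0.5219, 0.1236, 0.0918]
tool_rot: [0.0, 0.996, -0.09, -0.0]
contact_force: [-0.8, -0.3, -0.6]
gripper_width: 0.569
grasp_force: 62.1
```

```bash
python3 -c "
from h import *
fit(range(10,70,2),dzs=(.004,.006,.008,.01,.012),ss=np.arange(-.034,.01,.003))"
```

```text
tool [0.5219 0.1236 0.0918] psi -10.28 p 0.64
[ 7.588e-01  4.000e+01 -1.600e-02  1.000e-02]
[ 7.507e-01  4.200e+01 -1.900e-02  1.200e-02]
[ 7.483e-01  3.800e+01 -1.600e-02  1.000e-02]
[ 7.479e-01  4.000e+01 -1.600e-02  8.000e-03]
```

play_rows --pt "0.0288 -0.0052 0" --pt "0.0288 -0.0053 0" --pt "0 0 0" --pt "0 0 -0.015" --pt "0 0 -0.008" --pt "0 0 -0.004" --pt "0 0 0" --turn '[0,0,0,0,0,0,0]'

```text
time: 52.25
tool_pos: [0.5793, 0.1133, 0.0653]
tool_rot: [0.0, 0.996, -0.089, -0.0]
contact_force: [-0.0, -1.3, 0.1]
gripper_width: 0.571
grasp_force: 62.1
```

play_rows --pt "-0.004 0.0007 0" --pt "-0.004 0.0007 0" --pt "-0.004 0.0007 0.001" --pt "0 0 0" --turn '[0,0,0,0]'

```text
time: 52.75
tool_pos: [0.5735, 0.1148, 0.0714]
tool_rot: [-0.0, 0.996, -0.09, 0.008]
contact_force: [9.8, -1.7, 3.8]
gripper_width: 0.568
grasp_force: 62.5
```

play_rows --pt "-0.004 0.0007 0.001" --pt "-0.004 0.0007 0.001" --pt "-0.004 0.0007 0.002" --pt "-0.004 0.0007 0.002" --pt "0 0 0" --turn '[0,0,0,0,0]'

```text
time: 53.38
tool_pos: [0.5509, 0.1182, 0.0723]
tool_rot: [0.0, 0.996, -0.089, -0.001]
contact_force: [-0.0, -0.1, -0.2]
gripper_width: 0.569
grasp_force: 62.2
```

```bash
python3 -c "
from h import *
fit(range(20,100,3),dzs=(.006,.008,.01),ss=np.arange(-.026,-.005,.003))"
```

```text
tool [0.5509 0.1182 0.0723] psi -10.26 p 0.84
[ 4.2e-03  4.7e+01 -8.0e-03  1.0e-02]
[ 4.2e-03  4.1e+01 -8.0e-03  1.0e-02]
[ 4.1e-03  3.8e+01 -8.0e-03  1.0e-02]
[ 4.1e-03  2.9e+01 -8.0e-03  1.0e-02]
```

play_rows --pt "0 0 0.015" --pt "0.014 -0.0026 0" --pt "0.014 -0.0026 0" --pt "0 0 0" --pt "0 0 -0.015" --pt "0 0 -0.006" --pt "0 0 -0.003" --pt "0 0 0" --turn '[0,0,0,0,0,0,0,0]'

```text
time: 54.48
tool_pos: [0.5796, 0.1129, 0.0636]
tool_rot: [0.0, 0.996, -0.09, -0.0]
contact_force: [0.2, -0.4, -0.6]
gripper_width: 0.565
grasp_force: 62.2
```

```bash
sed -i 's/    if not rs: print/    rs.sort(key=lambda r:np.hypot(*(np.array(r["location"])-c0)))\n    if not rs: print/' h.py; python3 -c "
from h import *
fit(range(20,100,3),dzs=(.006,.008,.01),ss=np.arange(-.026,-.005,.003))"
```

```text
tool [0.5796 0.1129 0.0636] psi -10.28 p 0.75
[ 8.132e-01  4.400e+01 -1.700e-02  1.000e-02]
[ 8.053e-01  4.100e+01 -1.700e-02  1.000e-02]
[ 8.047e-01  3.800e+01 -1.700e-02  8.000e-03]
[ 8.022e-01  3.800e+01 -1.700e-02  1.000e-02]
```

play_rows --pt "0 0 -0.003" --pt "0 0 -0.003" --pt "0 0 0" --pt "0 0 0" --turn '[0,0,0,0]'

```text
time: 55.08
tool_pos: [0.5816, 0.1127, 0.0607]
tool_rot: [-0.0, 0.996, -0.089, 0.002]
contact_force: [-0.7, -2.1, 9.6]
gripper_width: 0.562
grasp_force: 63.3
```

play_rows --pt "-0.004 0.0007 0" --pt "-0.004 0.0007 0" --pt "-0.003 0.0005 0" --pt "0 0 0" --turn '[0,0,0,0]'

```text
time: 55.58
tool_pos: [0.5792, 0.1131, 0.0641]
tool_rot: [0.0, 0.996, -0.09, 0.013]
contact_force: [18.5, -4.8, 2.7]
gripper_width: 0.574
grasp_force: 62.5
```

play_rows --pt "-0.004 0.0007 0" --pt "-0.003 0.0005 0" --pt "0 0 0" --turn '[0,0,0]'

```text
time: 55.95
tool_pos: [0.5758, 0.1143, 0.0674]
tool_rot: [-0.0, 0.996, -0.09, 0.017]
contact_force: [23.0, -4.8, 8.9]
gripper_width: 0.571
grasp_force: 62.4
```

Caught. Continuing the arc.

play_rows --pt "-0.004 0.0007 0.001" --pt "-0.004 0.0007 0.001" --pt "-0.004 0.0007 0.001" --pt "-0.004 0.0007 0.001" --pt "0 0 0" --turn '[0,0,0,0,0]'

```text
time: 56.58
tool_pos: [0.5628, 0.1172, 0.075]
tool_rot: [-0.001, 0.996, -0.089, 0.021]
contact_force: [22.8, -5.8, 17.0]
gripper_width: 0.571
grasp_force: 62.0
```

play_rows --pt "-0.004 0.0007 0.001" --pt "-0.004 0.0007 0.001" --pt "-0.004 0.0007 0.001" --pt "0 0 0" --turn '[0,0,0,0]'

```text
time: 57.08
tool_pos: [0.5513, 0.1201, 0.0794]
tool_rot: [-0.002, 0.996, -0.09, 0.021]
contact_force: [19.3, -4.5, 25.2]
gripper_width: 0.567
grasp_force: 61.4
```

```bash
python3 -c "
from h import *
fit(range(20,110,3),dzs=(.006,.008,.01),ss=np.arange(-.026,-.005,.003))"
```

```text
tool [0.5513 0.1201 0.0794] psi -10.29 p 0.89
[ 7.292e-01  6.800e+01 -8.000e-03  6.000e-03]
[ 7.239e-01  6.800e+01 -8.000e-03  8.000e-03]
[ 7.231e-01  7.100e+01 -1.100e-02  8.000e-03]
[ 7.222e-01  7.100e+01 -1.400e-02  1.000e-02]
```

play_rows --pt "-0.004 0.0007 0.001" --pt "-0.004 0.0007 0" --pt "-0.004 0.0007 0" --pt "0 0 0" --turn '[0,0,0,0]'

```text
time: 57.68
tool_pos: [0.54, 0.1223, 0.0818]
tool_rot: [-0.002, 0.996, -0.089, 0.022]
contact_force: [17.3, -4.5, 30.3]
gripper_width: 0.569
grasp_force: 60.6
```

play_rows --pt "-0.002 0.0004 0" --pt "0 0 -0.003" --pt "0 0 -0.003" --pt "0 0 0" --turn '[0,0,0,0]'

```text
time: 58.18
tool_pos: [0.5415, 0.1226, 0.0807]
tool_rot: [-0.002, 0.996, -0.089, 0.025]
contact_force: [14.2, -7.5, 48.2]
gripper_width: 0.563
grasp_force: 61.0
```

```bash
python3 -c "
from h import *
fit(range(50,110,3),dzs=(.006,.008,.01),ss=np.arange(-.026,-.005,.003))"
```

```text
tool [0.5415 0.1226 0.0807] psi -10.26 p 0.66
[ 6.597e-01  8.300e+01 -1.100e-02  8.000e-03]
[ 6.597e-01  8.300e+01 -8.000e-03  6.000e-03]
[ 6.557e-01  8.300e+01 -1.400e-02  1.000e-02]
[ 6.516e-01  8.300e+01 -1.100e-02  6.000e-03]
```

play_rows --pt "0 0 0.005" --pt "-0.004 0.0007 0" --pt "-0.003 0.0006 0" --pt "0 0 0" --turn '[0,0,0,0]'

```text
time: 58.78
tool_pos: [0.5312, 0.1245, 0.0821]
tool_rot: [-0.002, 0.996, -0.089, 0.022]
contact_force: [13.6, -4.3, 38.2]
gripper_width: 0.563
grasp_force: 58.9
```

play_rows --pt "0.001 0 -0.003" --pt "0.001 0 -0.003" --pt "0 0 -0.002" --pt "0 0 0" --turn '[0,0,0,0]'

```text
time: 59.28
tool_pos: [0.5366, 0.1244, 0.0788]
tool_rot: [-0.002, 0.996, -0.089, 0.025]
contact_force: [9.7, -6.2, 55.9]
gripper_width: 0.569
grasp_force: 58.3
```

```bash
python3 -c "
from h import *
fit(range(50,110,3),dzs=(.006,.008,.01),ss=np.arange(-.026,-.005,.003))"
```

```text
tool [0.5366 0.1244 0.0788] psi -10.25 p 0.59
[ 6.054e-01  8.600e+01 -8.000e-03  1.000e-02]
[ 5.913e-01  8.600e+01 -1.100e-02  1.000e-02]
[ 5.895e-01  8.600e+01 -8.000e-03  8.000e-03]
[ 5.879e-01  8.600e+01 -8.000e-03  6.000e-03]
```

play_rows --pt "0 0 0.006" --pt "0.006 -0.0011 0.002" --pt "0 0 -0.004" --pt "0 0 -0.004" --pt "0 0 -0.003" --pt "0 0 0" --turn '[0,0,0,0,0,0]'

```text
time: 60.12
tool_pos: [0.539, 0.1237, 0.071]
tool_rot: [-0.002, 0.996, -0.089, 0.021]
contact_force: [11.4, -3.4, 39.1]
gripper_width: 0.551
grasp_force: 55.2
```

```bash
python3 -c "
from h import *
fit(range(50,110,3),dzs=(.008,.01),ss=np.arange(-.026,.005,.003))"
```

```text
tool [0.539  0.1237 0.071 ] psi -10.24 p 0.68
[5.1e-03 5.3e+01 4.0e-03 1.0e-02]
[0.00e+00 1.07e+02 4.00e-03 1.00e-02]
[0.00e+00 1.07e+02 4.00e-03 8.00e-03]
[0.00e+00 1.07e+02 1.00e-03 1.00e-02]
```

```bash
python3 -c "
from h import *
look('i.png',w=50,h=45,fx=5)
for r in trace('side','panel_1'): print(round(r['p'],2),r['location'],cv2.boundingRect(r['region'].astype(np.uint8)))"
```

```text
side crop origin 277 220 fx 5
0.88 [324.1, 274.3] (306, 245, 30, 42)
0.65 [404.2, 248.2] (387, 238, 36, 20)
0.53 [293.8, 246.2] (281, 237, 31, 15)
0.4 [413.3, 299.3] (406, 288, 18, 23)
```

View pics/i.png

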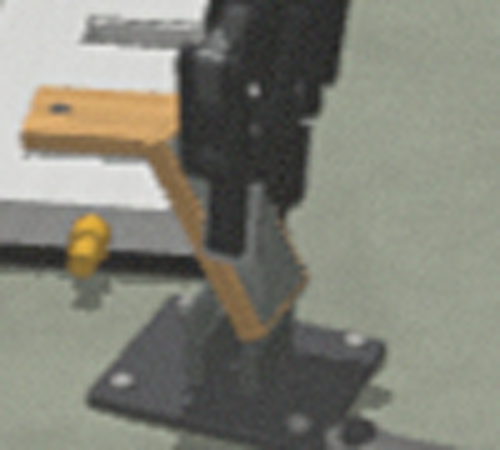

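Crop i: panel A lies on the tester wood-side up. Panel B is tilted about 65°, with its foot at (250,335) near the cheek tops. I'll compute where that foot is.

```bash
cat >> h.py <<'E'
def uz(px,v=.025,n="side",st=(.539,.120),psi=np.radians(-10.3)):
    o,d=ray(n,px); V=np.array([-np.sin(psi),np.cos(psi),0]); U=np.array([np.cos(psi),np.sin(psi),0])
    s0=np.array([*st,0]); t=(v-(o-s0)@V)/(d@V); p=o+t*d-s0; return np.round([p@U*1000,p[2]*1000],1)
E
python3 -c "
from h import *
f=lambda x,y:(277+x/5,220+y/5)
for n,p,v in(('foot low',(245,340),.025),('foot low paint side corner',(262,336),.025),('top',(150,147),.025),('top2',(168,140),.025),('finger tip',(228,258),.035),('cheek? near end top',(270,340),.022),('far foot',(305,275),-.025)): print(n,uz(f(*p),v))
s=state();p=np.array(s['tool_pos'])-[.539,.12,0];print(p,s['tool_rot'])
"
```

```text
foot low [-7.4 33.5]
foot low paint side corner [-14.4  37.1]
top [ 34.  110.4]
top2 [ 26.6 114.9]
finger tip [-3.  74.8]
cheek? near end top [-16.8  34.1]
far foot [-14.6  38.5]
[-2.83464603e-05  3.69756093e-03  7.10121792e-02] [-0.00229715  0.9957767  -0.08939312  0.02079303]
```

play_rows --pt "0 0 0.03" --pt "0 0 0.03" --pt "0.029 -0.0053 0" --pt "0.03 -0.0055 0" --pt "0 0 0" --pt "0 0 0" --turn '[0,0,0,0,0,0]'

```text
time: 61.08
tool_pos: [0.5789, 0.1128, 0.1131]
tool_rot: [0.0, 0.996, -0.09, -0.001]
contact_force: [0.2, 1.0, -0.3]
gripper_width: 0.55
grasp_force: 62.8
```

```bash
cat >> h.py <<'E'
def wood():
    st=state(); c=w2px("side",st["tool_pos"]); im=grab_frame("side").astype(int)
    m=((im[:,:,0]-im[:,:,2]>45)&(im[:,:,0]>100)).astype(np.uint8)
    yy,xx=np.mgrid[:480,:640]; m[np.hypot(xx-c[0],yy-c[1])>38]=0
    p=np.array(st["tool_pos"]); S=np.array([np.cos(np.radians(-10.3)),np.sin(np.radians(-10.3))])
    print("tool u",round(float((p[:2]-[.539,.12])@S)*1000,1),"v",round(float((p[:2]-[.539,.12])@[-S[1],S[0]])*1000,1),"z",p[2].round(4),"f",np.round(st["contact_force"],1))
    pts=np.array([uz((x,y)) for y,x in np.argwhere(m)])
    if len(pts)<20: print("few",len(pts)); return
    q=pts-np.median(pts,0); pts=pts[np.hypot(*q.T)<70]
    r=cv2.minAreaRect(pts.astype(np.float32)); vx,vz,x0,z0=cv2.fitLine(pts.astype(np.float32),cv2.DIST_HUBER,0,.01,.01).ravel()
    print("n",len(pts),"angle",round(np.degrees(np.arctan2(vz,vx))%180,1),"rect c",np.round(r[0],1),np.round(r[1],1),"zmin/max",pts[:,1].min(),pts[:,1].max(),"u at zmin",pts[pts[:,1].argmin()])
E
python3 -c "
from h import *
wood()"
```

```text
tool u 40.6 v 0.1 z 0.1131 f [ 0.2  1.  -0.3]
n 443 angle 87.1 rect c [ 56.3 100.3] [ 75.1 105.9] zmin/max 48.1 162.0 u at zmin [68.5 48.1]
```

```bash
sed -i 's/    p=np.array(st\["tool_pos"\]); S=/    R=sorted([r for r in trace("side","panel_1") if r["p"]>.3],key=lambda r:np.hypot(*(np.array(r["location"])-c)))[0]; print(R["p"],R["location"],c); m\&=R["region"].astype(np.uint8)\n    p=np.array(st["tool_pos"]); S=/' h.py; python3 -c "
from h import *
wood()"
```

```text
0.65 [310.5, 249.1] [308.9674007  242.44511534]
tool u 40.4 v 0.1 z 0.1131 f [-0.8 -0.3  0.4]
n 141 angle 61.5 rect c [ 38.8 125.3] [84.7 42.6] zmin/max 80.2 155.0 u at zmin [35.9 80.2]
```

play_rows --pt "0.0165 -0.003 0" --pt "0 0 0" --pt "0 0 -0.035" --pt "0 0 -0.025" --pt "0 0 -0.007" --pt "0 0 0" --pt "0 0 0" --turn '[0,0,0,0,0,0,0]'

```text
time: 62.1
tool_pos: [0.5972, 0.1099, 0.0483]
tool_rot: [-0.0, 0.996, -0.09, 0.001]
contact_force: [0.0, -0.7, -0.1]
gripper_width: 0.553
grasp_force: 62.9
```

play_rows --pt "0 0 -0.002" --pt "0 0 -0.002" --pt "0 0 0" --turn '[0,0,0]'

```text
time: 62.48
tool_pos: [0.5972, 0.1097, 0.0438]
tool_rot: [-0.0, 0.996, -0.09, 0.001]
contact_force: [0.6, -0.3, 3.0]
gripper_width: 0.551
grasp_force: 63.0
```

```bash
python3 -c "
from h import *
wood()"
```

```text
0.76 [299.8, 277.3] [300.18111768 271.23676611]
tool u 59.2 v 0.3 z 0.0438 f [ 0.6 -0.3  3. ]
n 117 angle 61.9 rect c [70.3 48.4] [87.2 10.7] zmin/max 9.4 86.6 u at zmin [53.1  9.4]
```

play_rows --pt "-0.006 0.0011 0.001" --pt "-0.006 0.0011 0" --pt "-0.006 0.0011 0" --pt "0 0 0" --turn '[0,0,0,0]'

```text
time: 63.08
tool_pos: [0.5782, 0.1132, 0.0446]
tool_rot: [-0.0, 0.996, -0.089, 0.0]
contact_force: [1.2, 0.1, 6.4]
gripper_width: 0.553
grasp_force: 63.6
```

```bash
python3 -c "
from h import *
wood()"
```

```text
0.71 [309.1, 278.7] [308.88107248 272.7553854 ]
tool u 39.8 v 0.3 z 0.0446 f [1.2 0.1 6.4]
n 128 angle 62.0 rect c [52.3 50.7] [87.5 11.8] zmin/max 10.9 90.7 u at zmin [37.6 10.9]
```

play_rows --pt "-0.005 0.0009 0" --pt "-0.005 0.0009 0" --pt "0 0 0" --turn '[0,0,0]'

```text
time: 63.55
tool_pos: [0.5701, 0.1148, 0.0454]
tool_rot: [-0.0, 0.996, -0.089, 0.003]
contact_force: [6.0, -1.2, 5.3]
gripper_width: 0.544
grasp_force: 65.1
```

play_rows --pt "-0.005 0.0009 0.001" --pt "-0.005 0.0009 0.001" --pt "0 0 0" --turn '[0,0,0]'

```text
time: 63.92
tool_pos: [0.5613, 0.117, 0.0478]
tool_rot: [-0.001, 0.996, -0.09, 0.004]
contact_force: [8.6, 0.1, 2.7]
gripper_width: 0.551
grasp_force: 63.3
```

```bash
python3 -c "
from h import *
wood()"
```

```text
0.49 [310.7, 281.4] [316.62120962 273.24704017]
tool u 22.5 v 1.1 z 0.0478 f [8.6 0.1 2.7]
n 98 angle 74.2 rect c [33.5 44.1] [67.4  8.9] zmin/max 10.7 77.1 u at zmin [28.8 10.7]
```

play_rows --pt "-0.004 0.0007 0.001" --pt "-0.004 0.0007 0" --pt "0 0 0" --turn '[0,0,0]'

```text
time: 64.4
tool_pos: [0.5479, 0.1181, 0.0452]
tool_rot: [0.0, 0.996, -0.089, -0.002]
contact_force: [0.5, -0.5, -0.8]
gripper_width: 0.525
grasp_force: 0.0
```

```bash
python3 -c "
from h import *
wood()"
```

```text
0.9 [308.9, 277.9] [322.98807195 275.35555669]
tool u 9.1 v -0.3 z 0.0452 f [ 0.5 -0.5 -0.8]
n 151 angle 89.9 rect c [35.7 49.2] [92.   8.7] zmin/max 3.2 95.2 u at zmin [39.7  3.2]
```

play_rows --pt "0 0 0.05" --pt "0 0 0.05" --pt "-0.03 -0.04 0.03" --pt "-0.03 -0.06 0" --pt "-0.01 -0.06 0" --pt "0 -0.06 0" --pt "0 0 0" --turn '[0,0,0,0,0,0,0]' --hand 0.07

```text
time: 65.38
tool_pos: [0.4814, -0.1009, 0.1762]
tool_rot: [0.0, 0.996, -0.093, -0.001]
contact_force: [0.3, 0.5, -0.3]
gripper_width: 0.821
grasp_force: 0.0
```

```bash
python3 -c "
from h import *
im=grab_frame('top').astype(int)
m=((im[:,:,0]-im[:,:,2]>45)&(im[:,:,0]>150)).astype(np.uint8); z=np.zeros_like(m); z[235:275,255:305]=m[235:275,255:305]
print(z.sum(),rect('top',z,.098)[0], state()['tool_pos'])
panels()"
```

```text
115 ((571.3407592773438, 125.77554321289062), (48.70084762573242, 9.8750581741333), 77.35542297363281) [ 0.48159923 -0.09907251  0.17608385]
top 0.73 [276.8, 256.6] [array([573.2, 127.2]), array([56.5, 23.2]), np.float64(77.3)] [125. 112.  89.]
top 0.63 [350.6, 237.4] [array([623.5, -28. ]), array([91. , 50.9]), np.float64(6.8)] [217. 189. 142.]
top 0.37 [413.0, 222.7] [array([ 632.9, -131.4]), array([170.4, 405.3]), np.float64(5.7)] [210. 211. 215.]
side 0.62 [298.5, 244.1] (281, 237, 40, 15)
side 0.59 [403.4, 246.7] (387, 238, 36, 20)
side 0.56 [308.3, 270.4] (302, 249, 15, 49)
side 0.56 [322.9, 355.5] (305, 342, 33, 32)
```

play_rows --pt "0.0226 0.0565 0" --pt "0.0226 0.0565 0" --pt "0.0226 0.0565 0" --pt "0.0227 0.0565 0" --pt "0 0 0" --pt "0 0 -0.03" --pt "0 0 -0.04" --pt "0 0 0" --turn '[0,0,0,0,0,0,0,0]'

```text
time: 66.62
tool_pos: [0.5693, 0.1282, 0.1027]
tool_rot: [0.001, 0.996, -0.089, -0.004]
contact_force: [-0.6, 0.2, 0.2]
gripper_width: 0.822
grasp_force: 0.0
```

play_rows --pt "0 0 -0.03" --pt "0 0 -0.016" --pt "0 0 0" --pt "0 0 0" --turn '[0,0,0,0]'

```text
time: 67.12
tool_pos: [0.5738, 0.1282, 0.0623]
tool_rot: [-0.0, 0.996, -0.09, 0.001]
contact_force: [-0.2, 0.5, -1.2]
gripper_width: 0.823
grasp_force: 0.0
```

play_rows --pt "0 0 0" --pt "0 0 0" --pt "0 0 0" --pt "0 0 0" --turn '[0,0,0,0]' --hand 0.045

```text
time: 67.62
tool_pos: [0.574, 0.128, 0.0625]
tool_rot: [-0.0, 0.996, -0.09, 0.001]
contact_force: [-1.4, -2.0, 6.5]
gripper_width: 0.577
grasp_force: 61.6
```

play_rows --pt "0 0 0.02" --pt "0 0 0.03" --pt "0 0 0.02" --pt "0 0 0" --pt "0 0 0" --turn '[0,0,0,0,0]'

```text
time: 68.25
tool_pos: [0.5722, 0.1281, 0.1299]
tool_rot: [0.0, 0.996, -0.09, -0.001]
contact_force: [0.7, 0.2, -0.0]
gripper_width: 0.573
grasp_force: 62.1
```

```bash
python3 -c "
from h import *
wood()"
```

```text
0.64 [314.5, 250.5] [310.66267091 238.28727794]
tool u 31.2 v 13.9 z 0.1299 f [ 0.7  0.2 -0. ]
n 102 angle 93.3 rect c [ 34.5 120.9] [ 14.6 101.6] zmin/max 70.4 170.3 u at zmin [40.1 70.4]
```

play_rows --pt "0.0212 -0.0448 0" --pt "0.0212 -0.0448 0" --pt "0.0213 -0.0448 0" --pt "0.0212 -0.0448 0" --pt "0.0213 -0.0448 0" --pt "0.0213 -0.0449 0" --pt "0 0 0" --pt "0 0 -0.02" --turn '[2.7,2.7,2.7,2.6,2.6,2.6,0,0]'

```text
time: 69.35
tool_pos: [0.7011, -0.1409, 0.1111]
tool_rot: [0.0, 0.999, 0.049, 0.001]
contact_force: [0.3, 1.3, 0.3]
gripper_width: 0.576
grasp_force: 62.1
```

play_rows --pt "0 0 -0.016" --pt "0 0 -0.004" --pt "0 0 -0.001" --pt "0 0 -0.001" --pt "0 0 -0.001" --pt "0 0 0" --pt "0 0 0" --turn '[0,0,0,0,0,0,0]'

```text
time: 70.22
tool_pos: [0.7005, -0.1409, 0.088]
tool_rot: [0.0, 0.999, 0.049, 0.0]
contact_force: [-0.3, 0.4, -0.6]
gripper_width: 0.575
grasp_force: 62.1
```

play_rows --pt "0 0 -0.001" --pt "0 0 -0.001" --pt "0 0 0" --turn '[0,0,0]'

```text
time: 70.6
tool_pos: [0.7008, -0.1409, 0.0866]
tool_rot: [0.0, 0.999, 0.049, 0.0]
contact_force: [-1.1, 0.0, 3.7]
gripper_width: 0.573
grasp_force: 62.1
```

play_rows --pt "0 0 -0.001" --pt "0 0 -0.001" --pt "0 0 0" --turn '[0,0,0]'

```text
time: 70.97
tool_pos: [0.7012, -0.1409, 0.0864]
tool_rot: [0.0, 0.999, 0.049, 0.001]
contact_force: [-3.2, 0.1, 9.8]
gripper_width: 0.579
grasp_force: 62.2
```

play_rows --pt "0 0 0" --pt "0 0 0" --pt "0 0 0" --pt "0 0 0.01" --pt "0 0 0.02" --pt "0 0 0.03" --pt "0 0 0.01" --pt "0 0 0" --turn '[0,0,0,0,0,0,0,0]' --hand 0.06

```text
time: 71.97
tool_pos: [0.7012, -0.141, 0.1558]
tool_rot: [0.001, 0.999, 0.049, 0.001]
contact_force: [0.0, 0.3, -0.1]
gripper_width: 0.701
grasp_force: 0.0
```

```bash
python3 -c "
from h import *
panels()
P=np.array([w2px('side',q) for q in corners([.7008,-.1409,.077],np.radians(5.7),np.radians(90),0,0)]); print(P.min(0),P.max(0)-P.min(0),P.mean(0))"
```

```text
top 0.69 [348.2, 234.0] [array([623.4, -28.8]), array([90.2, 51.9]), np.float64(5.5)] [171. 138. 103.]
top 0.6 [413.5, 354.2] [array([ 367.8, -170.2]), array([22. , 49.2]), np.float64(63.1)] [226.  69.  67.]
top 0.36 [202.8, 317.6] [array([440.5, 282.6]), array([ 23.6, 105.8]), np.float64(82.8)] [112. 112. 114.]
side 0.82 [302.4, 244.0] (283, 238, 38, 14)
side 0.66 [404.7, 248.4] (387, 237, 36, 21)
side 0.58 [284.3, 205.4] (279, 190, 8, 37)
[279.03348373 187.88489583] [ 8.48270897 40.51538057] [283.39027208 207.8795968 ]
```

Standing as predicted. Tip it over.

play_rows --pt "0.035 0.0034 0" --pt "0 0 0" --pt "0 0 -0.03" --pt "0 0 -0.025" --pt "0 0 0" --pt "0 0 0" --turn '[0,0,0,0,0,0]' --hand 0.0

```text
time: 72.92
tool_pos: [0.7354, -0.1375, 0.0992]
tool_rot: [0.0, 0.999, 0.049, 0.0]
contact_force: [0.3, 0.2, 0.2]
gripper_width: -0.001
grasp_force: 0.0
```

play_rows --pt "-0.008 -0.0008 0" --pt "-0.006 -0.0006 0" --pt "-0.004 -0.0004 0" --pt "-0.003 -0.0003 0" --pt "-0.003 -0.0003 0" --pt "-0.003 -0.0003 0" --pt "-0.003 -0.0003 0" --pt "-0.003 -0.0003 0" --turn '[0,0,0,0,0,0,0,0]'

```text
time: 73.92
tool_pos: [0.7022, -0.1407, 0.0987]
tool_rot: [-0.0, 0.999, 0.049, -0.0]
contact_force: [-0.7, -0.2, -0.6]
gripper_width: 0.005
grasp_force: 0.0
```

play_rows --pt "0 0 0.05" --pt "0 0 0.05" --pt "-0.04 0.04 0" --pt "-0.05 0.035 0" --pt "-0.05 0.03 0" --pt "-0.05 0.03 0" --pt "-0.05 0.03 0" --pt "0 0 0" --turn '[0,0,0,0,0,0,0,0]' --hand 0.065

```text
time: 74.92
tool_pos: [0.4593, 0.026, 0.1978]
tool_rot: [-0.0, 0.999, 0.05, -0.0]
contact_force: [-0.6, 0.2, -0.6]
gripper_width: 0.765
grasp_force: 0.0
```

```bash
python3 -c "
from h import *
print(state()['tool_pos'])
panels()"
```

```text
[0.4592901  0.0259528  0.19781707]
top 0.9 [400.0, 231.8] [array([ 644.2, -144.6]), array([90.6, 53.1]), np.float64(3.7)] [211. 183. 139.]
top 0.76 [347.6, 236.6] [array([623.7, -28.1]), array([91.2, 50.3]), np.float64(5.8)] [214. 185. 139.]
top 0.69 [400.7, 346.5] [array([ 385.6, -141.4]), array([93.3, 53. ]), np.float64(59.6)] [209.  61.  60.]
side 0.83 [307.5, 223.0] (285, 218, 38, 13)
side 0.69 [300.6, 244.5] (281, 237, 40, 15)
side 0.62 [404.6, 246.0] (387, 238, 35, 20)
```

```bash
cat >> h.py <<'E'
def lying():
    im=grab_frame("top").astype(int); m=(im[:,:,0]-im[:,:,2]>35).astype(np.uint8)
    z=np.zeros_like(m); z[190:275,325:500]=m[190:275,325:500]
    n,l,st,_=cv2.connectedComponentsWithStats(z)
    for i in range(1,n):
        if st[i,4]>200: print(st[i],[np.round(v,1) for v in rect("top",l==i,.044)[0]])
E
python3 -c "
from h import *
lying()"
```

```text
[391 208  25  41 861] [array([ 645.4, -145.6]), array([89.7, 50.1]), np.float64(3.8)]
[ 325  216   44   59 1713] [array([603.8, -21.3]), array([130.7,  94.4]), np.float64(1.6)]
```

play_rows --pt "0.0549 -0.018 0" --pt "0.0549 -0.018 0" --pt "0.0549 -0.018 0" --pt "0 0 -0.05" --pt "0 0 -0.05" --pt "0 0 -0.02" --pt "0 0 0" --pt "0 0 0" --turn '[0,0,0,0,0,0,0,0]'

```text
time: 76.18
tool_pos: [0.629, -0.0301, 0.0814]
tool_rot: [0.0, 0.999, 0.049, 0.002]
contact_force: [0.2, -0.3, 0.2]
gripper_width: 0.759
grasp_force: 0.0
```

play_rows --pt "0 0 -0.02" --pt "0 0 -0.015" --pt "0 0 -0.006" --pt "0 0 -0.002" --pt "0 0 0" --pt "0 0 0" --turn '[0,0,0,0,0,0]'

```text
time: 76.92
tool_pos: [0.6276, -0.0297, 0.0364]
tool_rot: [0.0, 0.999, 0.049, 0.001]
contact_force: [-0.2, 0.7, 0.1]
gripper_width: 0.769
grasp_force: 0.0
```

play_rows --pt "0 0 -0.002" --pt "0 0 0" --pt "0 0 0" --pt "0 0 0" --pt "0 0 0" --pt "0 0 0" --turn '[0,0,0,0,0,0]' --hand 0.045

```text
time: 77.68
tool_pos: [0.6281, -0.0299, 0.0351]
tool_rot: [0.0, 0.999, 0.049, 0.001]
contact_force: [0.4, 0.0, 4.3]
gripper_width: 0.557
grasp_force: 62.3
```

play_rows --pt "0 0 0.003" --pt "0 0 0" --pt "0.0068 0.003 0" --pt "0 0 0" --pt "0 0 -0.002" --pt "0 0 -0.001" --pt "0 0 0" --pt "0 0 0" --turn '[0,0,0,0,0,0,0,0]'

```text
time: 78.68
tool_pos: [0.6342, -0.0266, 0.0352]
tool_rot: [-0.0, 0.999, 0.049, 0.0]
contact_force: [-3.4, 1.8, 6.3]
gripper_width: 0.555
grasp_force: 62.5
```

play_rows --pt "0 0 0" --pt "0 0 0" --pt "0 0 0" --pt "0 0 0.03" --pt "0 0 0.05" --pt "0 0 0" --pt "0 0 0" --turn '[0,0,0,0,0,0,0]' --hand 0.065

```text
time: 79.55
tool_pos: [0.6337, -0.0266, 0.1135]
tool_rot: [-0.0, 0.999, 0.049, -0.0]
contact_force: [0.3, 0.2, -0.6]
gripper_width: 0.766
grasp_force: 0.0
```

play_rows --pt "0.0055 -0.06 0" --pt "0.0055 -0.06 0" --pt "0 0 -0.03" --pt "0 0 -0.03" --pt "0 0 -0.012" --pt "0 0 -0.005" --pt "0 0 0" --pt "0 0 0" --turn '[0,0,0,0,0,0,0,0]'

```text
time: 80.55
tool_pos: [0.6459, -0.1468, 0.0383]
tool_rot: [0.0, 0.999, 0.049, 0.001]
contact_force: [-0.0, -0.8, 0.4]
gripper_width: 0.759
grasp_force: 0.0
```

play_rows --pt "0 0 -0.001" --pt "0 0 0" --pt "0 0 0" --pt "0 0 0" --pt "0 0 0" --pt "0 0 0" --turn '[0,0,0,0,0,0]' --hand 0.045

```text
time: 81.3
tool_pos: [0.6462, -0.147, 0.0378]
tool_rot: [0.0, 0.999, 0.049, 0.001]
contact_force: [-0.7, 0.8, 5.5]
gripper_width: 0.553
grasp_force: 61.3
```

play_rows --pt "0 0 0.003" --pt "0 0 0" --pt "-0.0025 0 0" --pt "0 0 0" --pt "0 0 -0.002" --pt "0 0 -0.001" --pt "0 0 0" --pt "0 0 0" --turn '[0,0,0,0,0,0,0,0]'

```text
time: 82.3
tool_pos: [0.6423, -0.1467, 0.0378]
tool_rot: [-0.0, 0.999, 0.049, -0.001]
contact_force: [-5.8, 1.5, 10.1]
gripper_width: 0.553
grasp_force: 62.8
```

play_rows --pt "0 0 0" --pt "0 0 0" --pt "0 0 0" --pt "0 0 0.03" --pt "0 0 0.06" --pt "0 0 0.06" --pt "-0.05 0 0" --pt "-0.05 0 0" --turn '[0,0,0,0,0,0,0,0]' --hand 0.065

```text
time: 83.3
tool_pos: [0.5421, -0.1469, 0.1871]
tool_rot: [0.001, 0.999, 0.049, 0.001]
contact_force: [-0.8, -0.4, 0.2]
gripper_width: 0.758
grasp_force: 0.0
```

play_rows --pt "-0.05 0.04 0" --pt "-0.05 0.05 0" --pt "0 0.05 0" --pt "0 0.05 0" --pt "0 0 0" --turn '[0,0,0,0,0]'

```text
time: 83.92
tool_pos: [0.449, 0.039, 0.1858]
tool_rot: [-0.0, 0.999, 0.052, 0.0]
contact_force: [-0.4, -0.2, 0.5]
gripper_width: 0.765
grasp_force: 0.0
```

```bash
python3 -c "
from h import *
print(state()['tool_pos']); lying(); panels()"
```

```text
[0.44895562 0.03900184 0.18576269]
[391 210  25  40 866] [array([ 642.3, -145.1]), array([89.8, 50.1]), np.float64(4.0)]
[336 213  26  41 861] [array([631.4, -25.4]), array([89.8, 49.6]), np.float64(5.8)]
top 0.98 [401.2, 230.7] [array([ 640.4, -145.3]), array([93.7, 56.5]), np.float64(5.5)] [210. 183. 142.]
top 0.86 [349.4, 233.1] [array([630.4, -25.7]), array([90.3, 49.5]), np.float64(6.3)] [214. 185. 138.]
top 0.73 [400.1, 350.1] [array([ 385.6, -140.2]), array([90.6, 51.6]), np.float64(59.4)] [208.  58.  56.]
top 0.27 [270.8, 197.8] [array([705.3, 146.1]), array([62.4, 64.2]), np.float64(46.2)] [91. 95. 88.]
side 0.94 [304.1, 221.6] (286, 218, 38, 13)
side 0.94 [403.0, 246.5] (388, 238, 34, 19)
side 0.67 [297.7, 245.9] (278, 238, 40, 14)
side 0.51 [307.0, 238.6] (258, 199, 84, 78)
```

```bash
python3 -c "
from h import *
np.set_printoptions(precision=4,suppress=True)
im=grab_frame('top'); g=im.min(2); h=im.max(2); side=grab_frame('side')
z=np.zeros_like(g); z[250:330,118:202]=(g[250:330,118:202]>150)
z=cv2.morphologyEx(z,cv2.MORPH_CLOSE,np.ones((3,3)))
cs=max(cv2.findContours(z,0,2)[0],key=cv2.contourArea); r,_=rect('top',z,.048); print('box',r)
hull=cv2.fillPoly(np.zeros_like(g),[cs],1)
d=((hull>0)&(h<90)).astype(np.uint8); d=cv2.morphologyEx(d,cv2.MORPH_CLOSE,np.ones((9,9)))
c=max(cv2.findContours(d,0,2)[0],key=cv2.contourArea); e=cv2.fitEllipse(c); print('dial ellipse',e, px2w('top',e[0],.05),px2w('top',e[0],.055))
print('line',px2w('top',(154.4,272),.085),px2w('top',(154,284.6),.085))
print('tab tri',tri((141,294.6),(328.8,381.2)))
for t in trace('top','tab')+trace('top','timer'): print(t['p'],t['location'])
print('side');[print(t['p'],t['location'],cv2.boundingRect(t['region'].astype(np.uint8))) for t in trace('side','tab')]
o=[cv2.resize(im[265:311,135:183,::-1],(480,460),interpolation=2)]
cs=side[330:400,295:365,::-1]; o.append(cv2.resize(cs,(460,460),interpolation=2))
cv2.imwrite('pics/k.png',np.hstack(o)[:, :800] if False else cv2.resize(np.hstack(o),(798,390)))
"
```

```text
box ((493.6322021484375, 384.04522705078125), (172.25506591796875, 186.62173461914062), 1.6146920919418335)
dial ellipse ((158.02342224121094, 287.6230163574219), (34.464027404785156, 35.77855682373047), 52.851951599121094) [0.4962 0.3844 0.05  ] [0.4956 0.3831 0.055 ]
line [0.5246 0.3855 0.085 ] [0.4977 0.3841 0.085 ]
tab tri (array([0.4808, 0.42  , 0.0498]), np.float64(0.0014330744597566753))
0.92 [155.5, 287.4]
0.48 [415.3, 230.7]
side
```

View pics/k.png

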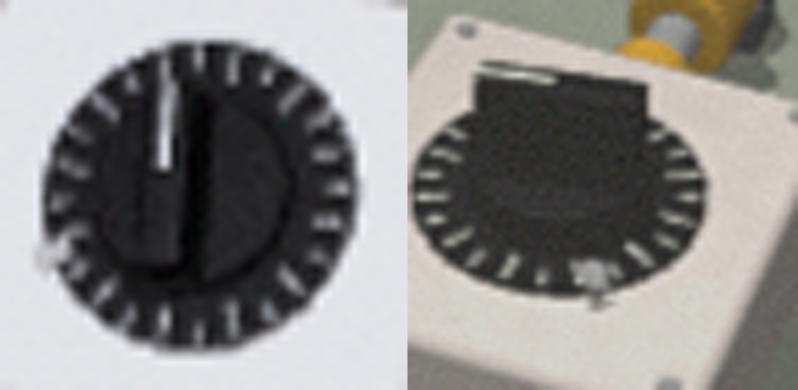

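Picture k: the white line runs from (166,60) to (163,168), pointing about +3° in the world. The tab sits at (45,257) on the left tile, about 113°, so the knob needs roughly 110° counter-clockwise.

play_rows --pt "0.0079 0.0575 0" --pt "0.0079 0.0575 0" --pt "0.0079 0.0575 0" --pt "0.0079 0.0575 0" --pt "0.0079 0.0575 0" --pt "0.008 0.0575 0" --pt "0 0 0" --pt "0 0 0" --turn '[-2.7,0,0,0,0,0,0,0]' --hand 0.032

```text
time: 85.42
tool_pos: [0.4969, 0.3812, 0.1854]
tool_rot: [0.0, 1.0, 0.026, -0.0]
contact_force: [-0.4, 0.7, -0.3]
gripper_width: 0.376
grasp_force: 0.0
```

play_rows --pt "0 0 -0.04" --pt "0 0 -0.04" --pt "0 0 -0.02" --pt "0 0 0" --pt "0 0 0" --turn '[0,0,0,0,0]'

```text
time: 86.05
tool_pos: [0.4982, 0.3819, 0.0879]
tool_rot: [-0.001, 1.0, 0.025, 0.001]
contact_force: [-1.2, -0.1, 0.6]
gripper_width: 0.377
grasp_force: 0.0
```

play_rows --pt "-0.0015 0.0022 0" --pt "0 0 -0.01" --pt "0 0 -0.008" --pt "0 0 -0.004" --pt "0 0 0" --pt "0 0 0" --turn '[0,0,0,0,0,0]'

```text
time: 86.8
tool_pos: [0.4955, 0.3838, 0.0639]
tool_rot: [-0.0, 1.0, 0.025, 0.0]
contact_force: [-0.3, -0.1, -0.6]
gripper_width: 0.376
grasp_force: 0.0
```

play_rows --pt "0 0 0" --pt "0 0 0" --pt "0 0 0" --pt "0 0 0" --turn '[0,0,0,0]' --hand 0.005

```text
time: 87.3
tool_pos: [0.4958, 0.3834, 0.0643]
tool_rot: [0.0, 1.0, 0.025, 0.0]
contact_force: [-0.5, -5.3, 4.8]
gripper_width: 0.124
grasp_force: 59.8
```

play_rows --pt "0 0 0" --pt "0 0 0" --pt "0 0 0" --pt "0 0 0" --pt "0 0 0" --pt "0 0 0" --pt "0 0 0" --pt "0 0 0" --turn '[7,8,8,8,8,8,8,8]'

```text
time: 88.3
tool_pos: [0.4978, 0.3804, 0.0644]
tool_rot: [0.004, 0.838, 0.546, -0.0]
contact_force: [5.8, -15.0, 4.6]
gripper_width: 0.125
grasp_force: 59.8
```

play_rows --pt "0 0 0" --pt "0 0 0" --pt "0 0 0" --pt "0 0 0" --pt "0 0 0" --pt "0 0 0" --pt "0 0 0" --pt "0 0 0" --turn '[8,8,8,8,8,7.5,0,0]'

```text
time: 89.3
tool_pos: [0.5006, 0.3803, 0.0644]
tool_rot: [0.006, 0.549, 0.836, 0.001]
contact_force: [14.4, -13.5, -1.7]
gripper_width: 0.123
grasp_force: 59.0
```

play_rows --pt "0 0 0" --pt "0 0 0" --pt "0 0 0.03" --pt "0 0 0.05" --pt "0 0 0.04" --pt "0 -0.06 0" --pt "0 -0.06 0" --pt "0 -0.06 0" --turn '[0,0,0,0,0,0,0,0]' --hand 0.032

```text
time: 90.3
tool_pos: [0.4948, 0.2031, 0.1838]
tool_rot: [-0.0, 0.548, 0.836, 0.0]
contact_force: [0.5, -0.5, -0.1]
gripper_width: 0.372
grasp_force: 0.0
```

play_rows --pt "-0.03 -0.05 0" --pt "-0.03 -0.05 0" --pt "0 0 0" --turn '[-10,-10,0]'

```text
time: 90.68
tool_pos: [0.4336, 0.1023, 0.183]
tool_rot: [-0.0, 0.687, 0.727, 0.0]
contact_force: [0.1, 0.8, -0.4]
gripper_width: 0.376
grasp_force: 0.0
```

```bash
python3 -c "
from h import *
np.set_printoptions(precision=4,suppress=True)
s=state();print(s['tool_pos'],s['joint_pos'][5])
im=grab_frame('top'); side=grab_frame('side')
def blob(img,n,box,thr,z):
    x0,y0,x1,y1=box; g=img.min(2); m=(g[y0:y1,x0:x1]>thr).astype(np.uint8)
    k,l,st,ce=cv2.connectedComponentsWithStats(m)
    for i in range(1,k):
        if st[i,4]>=3: print('  ',n,ce[i].round(1)+[x0,y0],st[i,2:],px2w(n,ce[i]+[x0,y0],z)[:2])
# dial disc in side and top
for n,img,(cx,cy),hw in(('top',im,(158,288),24),('side',side,(322,364),32)):
    h=img.max(2); m=np.zeros(h.shape,np.uint8); m[cy-hw:cy+hw,cx-hw:cx+hw]=(h[cy-hw:cy+hw,cx-hw:cx+hw]<95)
    m=cv2.morphologyEx(m,cv2.MORPH_CLOSE,np.ones((9,9))); c=max(cv2.findContours(m,0,2)[0],key=cv2.contourArea)[:,0,:]
    w=np.array([px2w(n,p,.051)[:2] for p in c]); (e0,e1,e2)=cv2.fitEllipse((w*1000).astype(np.float32)); print(n,'dial at z=.051: c',np.round(e0,1),'diam',np.round(e1,1))
    if n=='side': lo=w[c[:,1]>cy]; A=np.c_[2*lo,np.ones(len(lo))]; r=np.linalg.lstsq(A,(lo**2).sum(1),rcond=None)[0]; print('  circle from low half',r[:2],np.sqrt(r[2]+r[:2]@r[:2]))
for p in((141,294.6),(140.3,295.3)): print('tab top',px2w('top',p,.05)[:2])
for p in((329,380.8),(328.8,379.5)): print('tab side',px2w('side',p,.05)[:2])
blob(im,'top',(142,272,176,306),120,.085)
blob(side,'side',(297,335,350,372),120,.085)
"
```

```text
[0.4336 0.1023 0.183 ] 0.007857482737504898
top dial at z=.051: c [496.5 384.2] diam [75.6 77.2]
side dial at z=.051: c [499.4 383.1] diam [70.9 96.3]
  circle from low half [0.4983 0.3871] 0.03846781234077192
tab top [0.4801 0.4199]
tab top [0.4785 0.4213]
tab side [0.4814 0.4193]
tab side [0.4821 0.4168]
   top [144.2 274.2] [ 8  8 31] [0.5194 0.4068]
   top [173.  274.5] [ 8  9 31] [0.5204 0.3457]
   top [147.9 287.1] [ 9  5 15] [0.492  0.3965]
   top [142. 294.] [1 3 3] [0.4771 0.4077]
   top [171.8 301.8] [12 12 59] [0.4624 0.3437]
   top [145.1 303. ] [11  8 40] [0.4585 0.3996]
   top [162. 302.] [1 3 3] [0.4615 0.3643]
   side [305.1 342.7] [ 22  22 307] [0.5238 0.3868]
   side [338.3 346.9] [ 27  37 331] [0.4748 0.3856]
   side [341.9 336. ] [ 8  4 22] [0.4737 0.3591]
   side [324.  349.5] [ 5 10 20] [0.4939 0.3959]
   side [298.5 361. ] [4 1 4] [0.5237 0.428 ]
   side [344.5 361. ] [4 1 4] [0.4615 0.4141]
   side [299. 365.] [5 1 5] [0.5211 0.4358]
   side [345. 365.] [3 1 3] [0.4596 0.4222]
```

```bash
python3 -c "
from h import *
np.set_printoptions(precision=4,suppress=True,linewidth=200)
C={'top':(.4965,.3842),'side':(.4983,.3871)}
A=np.arange(92,142,3)
for n in C:
    g=np.mean([grab_frame(n).astype(np.float32).mean(2) for _ in range(5)],0)
    print(n,A)
    for r in(.030,.033,.036,.038,.040,.042,.045):
        P=np.array([w2px(n,[C[n][0]+r*np.cos(a),C[n][1]+r*np.sin(a),.051]) for a in np.radians(A)],np.float32)
        print(r,cv2.remap(g,P[:,0].copy(),P[:,1].copy(),1).ravel().astype(int))
    # line direction: bright pixels on bar top
    x,y=(148,287) if n=='top' else (324,349); q=np.argwhere(g[y-7:y+8,x-9:x+10]>105)+[y-7,x-9]
    w=np.array([px2w(n,(b,a),.085)[:2]-C[n] for a,b in q]); w=w[np.hypot(*w.T)<.027]
    wt=np.array([1.0]*len(w)); vx,vy,x0,y0=cv2.fitLine((w*1000).astype(np.float32),cv2.DIST_HUBER,0,.01,.01).ravel(); print(' line n',len(w),'dir',np.degrees(np.arctan2(vy,vx))%180,'mean',w.mean(0),np.degrees(np.arctan2(*w.mean(0)[::-1])))
"
```

```text
top [ 92  95  98 101 104 107 110 113 116 119 122 125 128 131 134 137 140]
0.03 [ 96 154 191 101  55  49  57  40  26  25  27  26  30  35  42  64  71]
0.033 [ 67  88  87  45  54  75  82  52  45  40  54  60  42  37  52  99 127]
0.036 [ 75  96  80  35  38  88 155 171 144 101  87 103  83  37  42  80 103]
0.038 [ 68  82  76  50  56  76 134 182 173 111  77 108  64  50  51  62  98]
0.04 [134 142 140 130 126 132 162 192 180 146 147 142 139 133 126 142 164]
0.042 [221 221 222 221 220 218 201 195 193 190 216 214 220 209 209 213 223]
0.045 [227 227 228 227 228 227 226 218 210 224 226 228 228 228 227 227 228]
 line n 21 dir 107.65579 mean [-0.0035  0.0134] 104.45399609360035
side [ 92  95  98 101 104 107 110 113 116 119 122 125 128 131 134 137 140]
0.03 [ 75  76  60  53  52  75 107 133 159 162 127  82  72  56  50  72 137]
0.033 [118 110  65  52  50  77 147 155 158 165 132 135 108  56  48  66 124]
0.036 [ 90  95  54  48  46  69 114 131 154 143  97 102  85  48  47  63 113]
0.038 [ 72  81  64  55  54  60  79 112 131 131  85  72  56  55  54  62  74]
0.04 [125 139 125 109 109 110 126 109  98 126 121 122 119 124 114 127 139]
0.042 [193 199 195 192 190 190 184 129 135 184 193 212 191 203 195 213 205]
0.045 [210 211 212 213 213 214 196 156 173 188 211 211 208 209 208 208 209]
 line n 80 dir 76.25224 mean [-0.0072  0.0003] 177.70624815834165
```

```bash
python3 -c "
from h import *
np.set_printoptions(precision=4,suppress=True,linewidth=200)
C={'top':(.4965,.3842),'side':(.4983,.3871)}
A=np.arange(86,143,4)
for n in C:
    g=np.mean([grab_frame(n).astype(np.float32).mean(2) for _ in range(5)],0)
    print(n,A)
    for r in(.008,.011,.014,.017,.020,.022):
        P=np.array([w2px(n,[C[n][0]+r*np.cos(a),C[n][1]+r*np.sin(a),.085]) for a in np.radians(A)],np.float32)
        v=cv2.remap(g,P[:,0].copy(),P[:,1].copy(),1).ravel(); print(r,v.astype(int),round(float((A*(v-v.min())**2).sum()/((v-v.min())**2).sum()),1))
"
```

```text
top [ 86  90  94  98 102 106 110 114 118 122 126 130 134 138 142]
0.008 [ 68  84 106 130 152 165 165 162 153 138 106  78  55  40  33] 109.9
0.011 [ 33  37  68 103 133 160 186 188 153 111  71  49  34  28  21] 110.8
0.014 [ 26  24  37  50  84 125 144 142 119  74  42  31  23  14  10] 111.4
0.017 [ 29  30  29  31  64  96 132 141  98  51  33  25  15   6   7] 111.4
0.02 [ 68  84  56  35  54 105 153 160 112  43  29  17  13  12  15] 108.9
0.022 [ 80  90  56  35  43 101 151 179  87  49  41  32  20  21  22] 108.8
side [ 86  90  94  98 102 106 110 114 118 122 126 130 134 138 142]
0.008 [ 47  49  60  68  96 136 171 177 181 173 145 118  95  75  56] 117.1
0.011 [ 47  48  49  51  69 100 140 183 180 163 119  75  56  48  45] 116.8
0.014 [ 46  47  48  47  57  81 150 181 182 129  85  52  47  48  49] 115.6
0.017 [ 45  47  48  48  51  70 124 179 159 106  56  47  50  50  49] 115.3
0.02 [ 45  45  44  46  47  55  90 135 123  72  48  49  50  51  52] 115.4
0.022 [46 47 46 46 46 44 51 60 59 50 48 49 52 52 51] 120.2
```

```bash
python3 -c "
from h import *
np.set_printoptions(precision=4,suppress=True)
im=grab_frame('top'); side=grab_frame('side'); lying(); panels()
z=np.zeros((480,640),np.uint8); z[300:350,190:222]=(im.max(2)<62)[300:350,190:222]
k,l,st,ce=cv2.connectedComponentsWithStats(z)
for i in range(1,k):
    if st[i,4]>20:
        print('dark',ce[i],st[i]); r,w=rect('top',l==i,.073); print(r)
print('pivot',px2w('top',(210,298),.076))
for n in('top','side'):
    for t in trace(n,'valve'): print(n,t['p'],t['location'],cv2.boundingRect(t['region'].astype(np.uint8)))
"
```

```text
[391 210  25  40 863] [array([ 642.2, -145.1]), array([89.8, 50.1]), np.float64(4.0)]
[336 213  26  41 862] [array([631.4, -25.4]), array([89.8, 49.6]), np.float64(5.8)]
top 0.87 [348.4, 232.5] [array([631. , -25.8]), array([89. , 50.1]), np.float64(6.5)] [215. 185. 138.]
top 0.73 [400.9, 348.8] [array([ 384.4, -139.9]), array([90. , 53.4]), np.float64(60.1)] [207.  58.  57.]
top 0.56 [399.2, 227.9] [array([ 639.7, -146.2]), array([88.4, 48.6]), np.float64(3.2)] [215. 185. 138.]
side 0.97 [404.6, 246.3] (387, 238, 36, 20)
side 0.76 [298.6, 245.0] (279, 238, 39, 15)
side 0.64 [305.0, 224.0] (286, 218, 37, 13)
dark [202.2387 328.7097] [197 317  11  24 155]
((409.18365478515625, 278.5240478515625), (13.871856689453125, 48.179447174072266), 79.6875228881836)
pivot [0.4738 0.2658 0.076 ]
top 0.72 [202.8, 315.7] (198, 294, 17, 47)
top 0.41 [164.2, 293.4] (123, 257, 105, 84)
side 0.68 [371.7, 316.4] (341, 304, 61, 22)
```

```bash
python3 -c "
from h import *
im=np.mean([grab_frame('top').astype(float) for _ in range(4)],0); d=im[:,:,0]-im[:,:,2]
for (x0,y0,x1,y1) in((388,206,420,254),(332,209,366,258)):
    q=np.argwhere(d[y0:y1,x0:x1]>30)+[y0,x0]; w=np.array([px2w('top',(b,a),.044)[:2] for a,b in q]); c=w.mean(0)
    C=np.cov((w-c).T); ang=.5*np.degrees(np.arctan2(2*C[0,1],C[0,0]-C[1,1])); print(c.round(4),round(ang,2),len(q))
m=np.zeros((480,640),np.uint8); m[185:280,300:500]=(im.min(2)>165)[185:280,300:500]
print(rect('top',cv2.morphologyEx(m,2,np.ones((3,3))),.032)[0])
"
```

```text
[ 0.6419 -0.145 ] 4.04 873
[ 0.6311 -0.0255] 5.82 866
((645.6784057617188, -156.72320556640625), (166.7826690673828, 401.1018981933594), 5.463029384613037)
```

play_rows --pt "-0.0025 0.0176 0" --pt "-0.0025 0.0176 0" --pt "-0.0025 0.0176 0" --pt "-0.0025 0.0176 0" --pt "-0.0025 0.0176 0" --pt "-0.0025 0.0176 0" --pt "-0.0025 0.0176 0" --pt "-0.0025 0.0176 0" --turn '[-10.4,-10.4,-10.4,-10.4,-10.4,-10.4,-10.4,-10.4]' --hand 0.026

```text
time: 93.42
tool_pos: [0.4153, 0.2452, 0.1838]
tool_rot: [0.0, 0.996, 0.086, 0.0]
contact_force: [-0.7, -0.2, -0.0]
gripper_width: 0.305
grasp_force: 0.0
```

play_rows --pt "-0.0025 0.0176 0" --pt "-0.0021 0.0178 0" --pt "0 0 -0.04" --pt "0 0 -0.04" --pt "0 0 0" --pt "0 0 0" --turn '[-10.4,-10.4,0,0,0,0]'

```text
time: 94.18
tool_pos: [0.4116, 0.2803, 0.1053]
tool_rot: [-0.0, 0.996, -0.092, 0.001]
contact_force: [0.6, -0.3, 0.2]
gripper_width: 0.308
grasp_force: 0.0
```

```bash
python3 -c "
from h import *
s=state();M=q2m(s['tool_rot']);print(s['tool_pos'],np.degrees(np.arctan2(M[1,1],M[0,1]))%180,s['joint_pos'])"
```

```text
[0.41164087 0.28032586 0.1052518 ] 79.42020084796117 [ 4.48309204e-01 -1.42608726e-01  2.02001168e+00  6.70640181e-06
  1.26240423e+00  2.20375659e+00]
```

play_rows --pt "-0.002 -0.0016 -0.02" --pt "0 0 -0.015" --pt "0 0 -0.008" --pt "0 0 0" --pt "0 0 0" --turn '[0,0,0,0,0]'

```text
time: 94.8
tool_pos: [0.4093, 0.2786, 0.0615]
tool_rot: [-0.0, 0.996, -0.092, 0.0]
contact_force: [-0.6, 0.1, -0.2]
gripper_width: 0.304
grasp_force: 0.0
```

play_rows --pt "0 0 0" --pt "0 0 0" --pt "0 0 0" --turn '[0,0,0]' --hand 0.016

```text
time: 95.18
tool_pos: [0.4089, 0.2784, 0.061]
tool_rot: [-0.0, 0.996, -0.092, 0.0]
contact_force: [-0.2, 0.4, -0.5]
gripper_width: 0.187
grasp_force: 0.0
```

play_rows --pt "-0.0011 -0.0086 0" --pt "0.0001 -0.0086 0" --pt "0.0011 -0.0085 0" --pt "0.0023 -0.0084 0" --pt "0.0033 -0.0079 0" --pt "0.0043 -0.0075 0" --turn '[7.5,7.5,7.5,7.5,7.5,7.5]'

```text
time: 95.92
tool_pos: [0.4186, 0.2289, 0.0609]
tool_rot: [-0.0, 0.955, 0.298, -0.0]
contact_force: [-1.5, 1.9, 0.4]
gripper_width: 0.187
grasp_force: 0.8
```

play_rows --pt "0.0053 -0.0068 0" --pt "0.0061 -0.0061 0" --pt "0.0069 -0.0053 0" --pt "0.0075 -0.0043 0" --pt "0.008 -0.0033 0" --pt "0.0083 -0.0022 0" --pt "0 0 0" --turn '[7.5,7.5,7.5,7.5,7.5,7.5,0]'

```text
time: 96.8
tool_pos: [0.4611, 0.2007, 0.0607]
tool_rot: [-0.0, 0.77, 0.638, -0.0]
contact_force: [-0.8, 0.2, 0.1]
gripper_width: 0.189
grasp_force: 0.0
```

play_rows --pt "0.003 -0.0004 0" --pt "0.003 -0.0003 0" --pt "0 0 0" --turn '[2,2,0]'

```text
time: 97.18
tool_pos: [0.4668, 0.2001, 0.0606]
tool_rot: [-0.0, 0.747, 0.665, -0.0]
contact_force: [-1.1, -1.3, 0.3]
gripper_width: 0.187
grasp_force: 0.6
```

play_rows --pt "0.003 0 0" --pt "0.003 0 0" --pt "0 0 0" --turn '[0,0,0]'

```text
time: 97.55
tool_pos: [0.4676, 0.2, 0.0599]
tool_rot: [-0.004, 0.747, 0.665, -0.006]
contact_force: [-20.0, -2.5, 12.7]
gripper_width: 0.184
grasp_force: 9.5
```

```bash
python3 -c "
from h import *
s=state();print(s['tool_pos'],s['contact_force'])
for n in('top','side'):
    im=grab_frame(n)
    for t in trace(n,'valve'): print(n,t['p'],t['location'],cv2.boundingRect(t['region'].astype(np.uint8)))"
```

```text
[0.46760334 0.19995846 0.05994639] [-20.03308284  -2.46282688  12.73233096]
side 0.57 [349.4, 302.3] (341, 284, 21, 32)
side 0.52 [297.7, 244.6] (278, 238, 40, 15)
```

play_rows --pt "-0.005 0 0" --pt "0 0 0" --pt "0 0 0" --pt "0 0 0.03" --pt "0 0 0.05" --pt "0 0 0.05" --pt "-0.03 -0.06 0" --pt "0 -0.06 0" --turn '[0,0,0,0,0,0,0,0]' --hand 0.032

```text
time: 98.75
tool_pos: [0.4398, 0.0837, 0.192]
tool_rot: [0.001, 0.746, 0.666, 0.001]
contact_force: [1.1, -0.3, -0.5]
gripper_width: 0.375
grasp_force: 0.0
```

play_rows --pt "0 -0.06 0" --pt "-0.02 -0.06 0" --pt "-0.02 -0.06 0" --pt "-0.02 -0.06 0" --pt "0 0 0" --turn '[0,0,0,0,0]'

```text
time: 99.38
tool_pos: [0.3796, -0.1575, 0.1913]
tool_rot: [0.001, 0.749, 0.662, -0.0]
contact_force: [0.9, -0.3, -0.3]
gripper_width: 0.378
grasp_force: 0.0
```

```bash
python3 -c "
from h import *
np.set_printoptions(precision=4,suppress=True,linewidth=200)
print(state()['tool_pos'],state()['contact_force'])
im=grab_frame('top'); lying(); panels()
z=np.zeros((480,640),np.uint8); z[285:335,200:262]=(im.max(2)<62)[285:335,200:262]
k,l,st,ce=cv2.connectedComponentsWithStats(z)
for i in range(1,k):
    if st[i,4]>20: print('dark',st[i],rect('top',l==i,.073)[0])
A=np.arange(86,143,4)
g=im.astype(np.float32).mean(2)
for r in(.011,.017):
    P=np.array([w2px('top',[.4965+r*np.cos(a),.3842+r*np.sin(a),.085]) for a in np.radians(A)],np.float32); print(cv2.remap(g,P[:,0].copy(),P[:,1].copy(),1).ravel().astype(int))
for t in('stopwatch','dropper_bottle','weight'): print(t,[(round(x['p'],2),x['location']) for x in trace('top',t)][:3])
"
```

```text
[ 0.3796 -0.1575  0.1913] [ 0.9181 -0.3124 -0.3478]
[391 210  25  40 865] [array([ 642.2, -145.3]), array([89.6, 50.1]), np.float64(3.6)]
[336 213  26  41 859] [array([631.4, -25.5]), array([89.6, 49.4]), np.float64(5.8)]
top 0.97 [348.9, 234.2] [array([630.5, -25.5]), array([91.4, 50.4]), np.float64(5.9)] [211. 182. 137.]
top 0.61 [391.2, 342.2] [array([ 398.9, -116.3]), array([35.3, 49.7]), np.float64(58.2)] [204.  55.  54.]
top 0.56 [401.5, 230.8] [array([ 639.7, -145.4]), array([88.8, 51.6]), np.float64(1.6)] [211. 182. 137.]
side 0.9 [304.2, 222.8] (286, 218, 38, 13)
side 0.73 [297.8, 244.7] (277, 237, 42, 16)
side 0.65 [405.3, 244.8] (387, 237, 36, 21)
dark [229 300  24  10 138] ((462.84234619140625, 201.41159057617188), (49.123191833496094, 13.200453758239746), 81.03876495361328)
[ 30  35  66 101 132 159 185 187 153 112  73  51  36  28  21]
[ 32  31  28  29  65  99 132 139  97  50  32  24  14   6   8]
stopwatch [(0.78, [268.9, 196.9])]
dropper_bottle [(0.59, [335.2, 173.1])]
weight [(0.52, [279.1, 359.0]), (0.45, [282.2, 274.7])]
```

```bash
python3 -c "
from plant import *
print(job_done())"
```

```text
the job is handed in; nothing more can be done
None
```

The job is handed in after about 99 s of robot time; by my last measurements:
- **Panels:** both panels present lie painted face down, centred over their openings to about 2 mm. One is lined up, the other is about 2° off.
- **Timer:** the white line is about 1° from the tab.
- **Valve:** it was opened last, to its stop.
- **Bystanders:** the stopwatch, dropper bottle and brass weight were not moved.

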